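# Tip out the bin and fetch the tape measure

### The arm

A 6-joint arm with a two-finger parallel gripper is mounted at the origin on a cart in front of the work surface, level with it; the furniture and walls round the work are solid. World frame = base frame: x ahead of the robot, y to its left, z up, the work surface at z = 0. Lengths are in m, angles in rad, forces in N, time in s.
With the tool pointing down it reaches from about 0.4 to 0.825 m from the base axis. Payload 7 kg.
Tool frame: the origin (TCP) lies midway between the tips of the shut fingers; the grasp point (between the pads) lies hold_point_z behind it (hold_point_z is the distance from the TCP to the grasp point, in m); z points along the fingers, y is the line along which they close (so a half turn about z gives the same grasp; the last joint's range is limited). The gripper opens to 88 mm and grips with 3 to 60 N. Pads are 19 mm wide; open, the fingers measure 130 mm over their backs; the gripper's body (78 mm by 193 mm) begins 47 mm behind the grasp point.
Start: joints at [1.56, 0.359, 0.012, 0, -1.224, -0.288], TCP at [0.199, 0.645, 0.227] pointing down, gripper open.
Joint ranges: [-3.07, 3.07], [-1.43, 2.12], [-1.02, 1.25], [-3.03, 1.67], [-3.05, -0], [-3.03, 3.03]. Speed limits (rad/s): [2.39, 2.39, 3.01, 3.14, 3.14, 3.14].

### API

Orientations are given as [roll, pitch, yaw] about the fixed x, y, z axes, in that order (R = Rz(yaw) Ry(pitch) Rx(roll)).
In Python, from station import * gives the robot as it stands.
- The arm moves only by the tool apply_moves, never from a script. Its argument "steps" is a list of rows, each an object with "translation": the shift along the world's x, y, z scaled (see below), a list of three; "rotation": the turn, a rotation vector about the world's x, y, z scaled (see below), a list of three. A call has exactly 10 rows; each row is the pose to reach, as a shift and turn from the pose commanded when the call began; what a row does not reach only later rows make up. The controller multiplies each number of a shift by 250 mm and each number of a turn by 30 degrees. A row lasts 1/12 s, in which the tool goes at most 41.7 mm and 7.16 degrees, less where a joint would pass 70% of its speed; a pose out of reach is approached as far as the arm can. A call with a number of a shift or a turn outside -1 to 1 is refused whole. A call with a gripper value outside its range is refused whole. "jaw" is the closure, from -1 (fully open) to 1 (shut), so that 0 is half open, set as the call begins (left out, the last holds). The fingers move at their own pace and stop on an object; "newtons" is the grip in N (left out, the last holds). Time passes only in rows, so rows that repeat a pose let the fingers close, or fill a call up. It gives the time, the measured TCP pose, the force, the opening and the grip force at its end, in the units of the state.
- get_state(): the state, without advancing time (a new reading comes with each control period).
- grab_frame(name): name is "scene" or "top" or "wrist"; returns the picture (400x640x3 uint8, blue, green, red); there is no depth.
- camera_model(name): a dict with "fx", "fy", "cx", "cy" (pixels), "xyz" and "rotation" of the camera in the world. Camera axes: x right, y down, z forward; pixel columns grow to the right and rows downward; lengths in m; the calibration is good to about 2 mm. A picture is of the moment at which its call begins: read the wrist's pose just before it. camera_model takes no time and is no camera call; for the wrist camera it gives the pose at the moment of the call.
- job_done(): hands the job in; it is judged then, once.
The state is a dict: "t": time; "q": joint angles; "qd": joint speeds; "joint_efforts": joint torques, N m; "eef_pos": TCP position; "ee_rot": TCP orientation; "force": force on the tool from outside, world axes, zero at the start; "moment": the same for the moment, N m; "width": finger opening in m; "gripper_force": force on a finger pad.
Only numpy, scipy, OpenCV 4.12 (cv2) and the standard library are available. Lean on these libraries where they do the work, as an engineer would, in place of code of your own. Each camera call takes 0.05 s, during which the arm holds its last target. There are 200 camera calls.

### The job

The tape measure is in one of the two clear tip-out bins of the plywood unit. Tip that bin out to its stop at 45 degrees, lift the tape measure out over the bin's front and stand it upright on its base on the wooden rail that is being marked out on the bench, without dropping it. Tip the bin back level so that it ends fully home, and leave the other bin's contents and the things lying about as they are.

Things in the scene. Friction and masses are not known exactly. Their poses are not given: they have to be found in the camera images.
- bin_unit: Plywood bench-top unit fixed to the bench, 128 deep x 348 wide x 172 mm high, with two clear tip-out bins side by side (centres at y +84 and -84). Origin on the bench below the middle of the bins' hinge line; x points to the unit's back, y to its left, z up. The top board (underside z 160) begins 30 mm behind the hinge line: a bin can be reached into only when tipped out.
- left_bin (a joint): Tilt of the left bin: 0 = level, home; grows as its top tips out to the front (unit -x); 0.785 = at its stop. Hinge along unit y, 32 mm above the bench, at the bin's lower front edge; friction 0.09 N m: tipped to its stop it stays, nearly level it drops home by itself. Bin 0.3 kg, 150 wide, 104 deep (inside 142 x 100); above the hinge: front wall 98, other walls 66, inner floor 0 mm.
- right_bin (a joint): Tilt of the right bin (unit y -84 mm), just like the left one.
- left_bin_bar (a point): Middle of the left bin's steel bar handle: round, 11 mm thick, 96 mm long along unit y, on two posts 82 mm apart. With the bin home it lies 39 mm in front of the hinge line (30 mm free between the bin's front face and the bar) and 80 mm above it. Moves and turns with the bin.
- right_bin_bar (a point): Middle of the right bin's bar handle, just like the left one.
- tape_measure: Yellow and black tape measure, 0.24 kg, standing in one bin: 34 mm thick along its x (38 with the belt clip at +x), 71 long along its y (-30 to +41, the end hook to -41), 67 high along its z. Origin: middle of its underside. Its y runs along the bin's depth, +y to the bin's front; as the bin tips, it tilts along and may slide against the front wall.
- screw_box: Cardboard box of screws, 55 x 80 x 39 mm, 0.31 kg, lying in the other bin; must not be disturbed.
- rail_board: Wooden rail (workpiece): brown board 200 long (its x) x 120 wide (its y) x 22 mm thick, a thin tenon 35 mm long on its near (-x) end, two pencil lines across near the other end; lies loose on the bench, 0.6 kg. Origin: middle of the board's underside. A pencil lies along its right edge (y about -44 mm); the rest is free.
- pencil: Red flat carpenter pencil, 15 x 186 x 9 mm, lying on the rail along its right edge; leave it.
- oil_can: Red thumb oil can, 66 mm across and 135 high with a long thin spout, on the bench left of the bin unit; leave it.
Mind the look-alikes: they are no part of the job. Leave any orange or turquoise look-alike of the tape_measure alone.

How it is judged:
On the way, in this order (a step that is already met when the one before it is completed fails the run):
1. the bin that holds the tape measure is tipped out to its stop (at least 41 degrees), the tape measure still in it (height (world z) of tape_measure below 0.11 m and ((value of joint left_bin above 0.72 rad and y of tape_measure in the frame of bin_unit between 0.015 and 0.155 m) or (value of joint right_bin above 0.72 rad and y of tape_measure in the frame of bin_unit between -0.155 and -0.015 m))), for 0.3 s.
2. the tape measure stands on the rail (contact force between tape_measure and rail_board above 0.5 N and angle between tape_measure's own z axis and vertical below 0.2 rad), for 0.2 s.
At the end, for the whole second after the job is handed in: Both bins are home (within 0.035 rad, 2 degrees, of level) and the tape measure stands upright (within 0.12 rad) and at rest on the rail, its middle over the board (value of joint each of left_bin, right_bin below 0.035 rad and contact force between tape_measure and rail_board above 0.5 N and angle between tape_measure's own z axis and vertical below 0.12 rad and x of tape_measure in the frame of rail_board between -0.1 and 0.1 m and y of tape_measure in the frame of rail_board between -0.06 and 0.06 m and linear speed of tape_measure below 0.02 m/s); the robot touches nothing.
It fails at once if the tape measure is dropped on to the rail (faster than 0.45 m/s, a fall of 10 mm, when within 30 mm above it) (horizontal distance between tape_measure and rail_board below 0.13 m and height (world z) of tape_measure below 0.052 m and linear speed of tape_measure above 0.45 m/s).
It fails at once if the box of screws in the other bin is disturbed (moved 30 mm) (distance of screw_box from where it was at the start of the episode above 0.03 m).
It fails at once if the rail, the pencil or the oil can is pushed away (40 mm) (distance of any of rail_board, pencil, oil_can from where it was at the start of the episode above 0.04 m).
It also fails if it takes over 67 s, if anything falls off the work surface, if the arm or the gripper's body presses on something with over 40 N, if the wrist force passes 120 N, or if a joint passes its speed limit or range.

## Working session

There is one attempt and no reset: what is moved stays moved. The work goes in short steps, Python scripts to look and compute and a tool call to move; the robot and the scene stay as the last step left them, time stands still between calls to the robot, and variables do not carry over. Pictures are saved under pics/ and viewed, at most 10 in all, crops included, and the job is handed in when it is done.

Besides the shell and the picture viewer there is one more tool, called after ">>>" by a JSON object that holds its "api" and its "payload". apply_moves: Moves the arm, as the interface text tells. Shifts and turns lie within -1 to 1; 1 stands for 250 mm of shift or 30 degrees of turn. Its arguments: {"type":"object","properties":{"steps":{"type":"array"},"jaw":{"type":"number"},"newtons":{"type":"number"}},"required":["steps"]}

```bash
mkdir -p pics && python3 - <<'E'
from station import *
import cv2,numpy as np
s=get_state();print(s)
for n in("scene","top"):
    m=camera_model(n);print(n,m);cv2.imwrite(f"pics/{n}0.png",grab_frame(n))
E
```

```text
{'t': 0.0, 'q': array([ 1.56010157e+00,  3.59356395e-01,  1.10408222e-02, -3.42910317e-04,
       -1.22406941e+00, -2.88115190e-01]), 'qd': array([ 0.00126151, -0.00027549,  0.00067951, -0.00046355,  0.00111432,
       -0.00013934]), 'joint_efforts': array([ 7.88056550e-04, -5.82728219e+01,  2.93041205e+01,  6.99707374e+00,
        6.96711868e-03, -1.66646969e-04]), 'eef_pos': array([0.19858331, 0.64461619, 0.22563584]), 'ee_rot': array([ 3.13997788e+00, -1.42382366e-04, -2.98926619e-01]), 'force': array([-0.9243771 , -0.46361796,  0.05672966]), 'moment': array([ 0.01090968,  0.0514564 , -0.02230696]), 'gripper_force': 0.0, 'width': 0.08736419561299931}
scene {'fx': 499.6615720489906, 'fy': 499.6615720489906, 'cx': 311.292143654371, 'cy': 206.55901052586026, 'xyz': array([-0.12413451,  0.86091149,  1.12228928]), 'rotation': array([-2.35958462, -0.01344774, -2.44064292])}
top {'fx': 420.546599952839, 'fy': 420.546599952839, 'cx': 312.0510521231765, 'cy': 200.87730595552435, 'xyz': array([0.3345918 , 0.0588314 , 1.30380468]), 'rotation': array([-2.96962984, -0.02067025, -1.54990233])}
```

View pics/scene0.png

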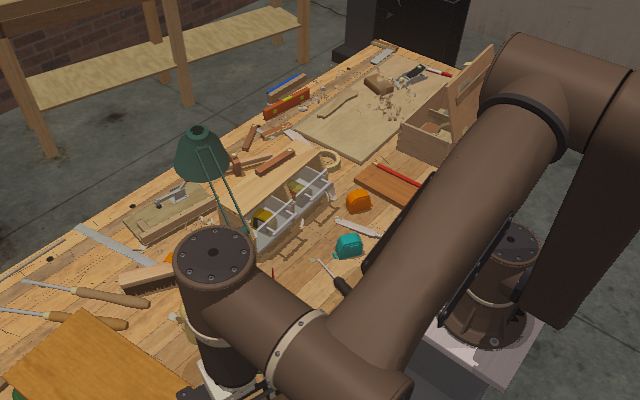

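View pics/top0.png

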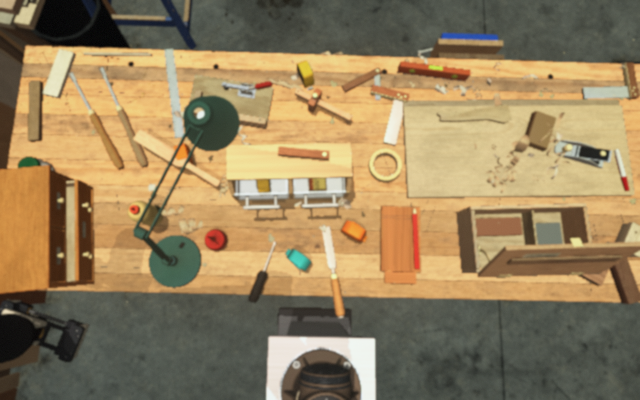

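Scene: the unit is in the middle, both bins hold something yellowish, and the arm is on the left. Top: bins at about (262,185) and (320,184), rail at (400,243) with the pencil at (416,238), and orange and turquoise look-alikes on the bench. I'll zoom in on the bins.

```bash
cat > h.py <<'E'
import numpy as np,cv2
from scipy.spatial.transform import Rotation as R
def Rm(m):
    r=np.array(m["rotation"]); return r if r.shape==(3,3) else R.from_euler('xyz',r).as_matrix()
def ray(m,u,v):
    return np.array(m["xyz"]),Rm(m)@np.array([(u-m["cx"])/m["fx"],(v-m["cy"])/m["fy"],1])
def onz(m,u,v,z):
    o,d=ray(m,u,v); return o+d*(z-o[2])/d[2]
def proj(m,p):
    c=Rm(m).T@(np.array(p)-m["xyz"]); return np.array([m["fx"]*c[0]/c[2]+m["cx"],m["fy"]*c[1]/c[2]+m["cy"]])
E
python3 - <<'E'
import cv2,numpy as np
a=cv2.imread("pics/top0.png")[135:225,215:365];b=cv2.imread("pics/scene0.png")[140:265,205:375]
a=cv2.resize(a,(750,450),interpolation=cv2.INTER_CUBIC)
cv2.imwrite("pics/topc.png",a)
b=cv2.resize(b,(680,500),interpolation=cv2.INTER_CUBIC);cv2.imwrite("pics/scenec.png",b)
from station import *
from h import *
m=camera_model("top")
for n,u,v,z in[("bar L",271,218,.112),("bar R",323,215,.112),("unit tl",226,145,.172),("tr",353,144,.172),("bl",228,181,.172),("br",352,177,.172),("rail",400,243,.022),("can",216,239,.1)]:print(n,onz(m,u,v,z).round(3))
E
```

```text
bar L [0.49  0.155 0.112]
bar R [0.502 0.006 0.112]
unit tl [0.684 0.282 0.172]
tr [ 0.696 -0.072  0.172]
bl [0.581 0.271 0.172]
br [ 0.601 -0.07   0.172]
rail [ 0.434 -0.234  0.022]
can [0.427 0.309 0.1  ]
```

View pics/topc.png

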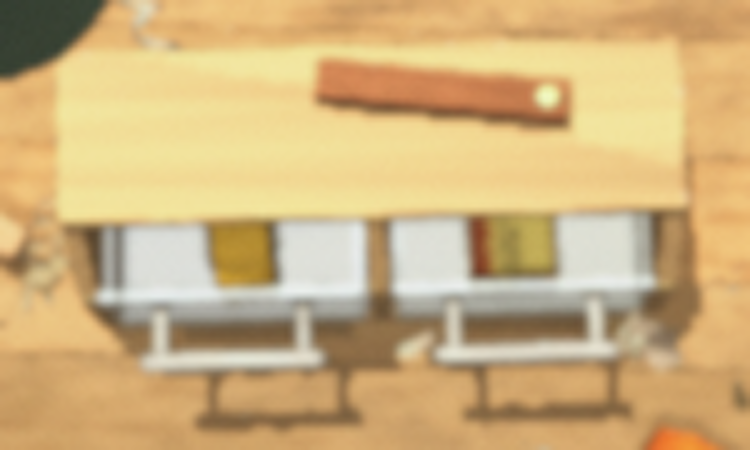

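View pics/scenec.png

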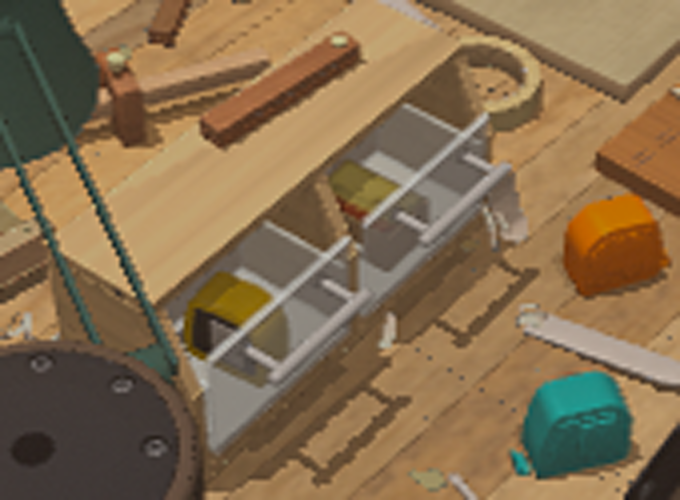

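The left bin holds the yellow and black tape measure: top crop (243,255), which is full-frame (264,186). The right bin holds the box. The bar ends are at full-frame (243.4,207.4)-(279.6,206.4) and (302,205.8)-(337.4,205).

```bash
cat > fit.py <<'E'
from station import *
from h import *
m=camera_model("top");sc=camera_model("scene")
P=lambda u,v,z:onz(m,u,v,z)
c=[P(226.4,145.4,.172),P(351.4,143,.172),P(227.4,179.4,.172),P(352.4,176.6,.172)]
L=[P(243.4,207.4,.112),P(279.6,206.4,.112)];Rr=[P(302,205.8,.112),P(337.4,205,.112)]
for p in c+L+Rr: print(p.round(4))
bl=(L[0]+L[1])/2;br=(Rr[0]+Rr[1])/2;d=bl-br
print("dist bars",np.linalg.norm(d),"yaw",np.degrees(np.arctan2(-d[0],d[1])))
for a,b in((0,1),(2,3)):
    d2=c[a]-c[b];print("width",np.linalg.norm(d2),"yaw",np.degrees(np.arctan2(-d2[0],d2[1])))
def tri(u,v,u2,v2):
    o,a=ray(m,u,v);p,b=ray(sc,u2,v2)
    s=np.linalg.lstsq(np.c_[a,-b],p-o,rcond=None)[0];x,y=o+a*s[0],p+b*s[1];return ((x+y)/2).round(3),np.linalg.norm(x-y).round(3)
cr=lambda x,y:(205+x/4,140+y/4)
print("lamp head",tri(200,113,197,130))
print("tape top",tri(264,186,*cr(230,285)))
print("bar L scene",tri(261.5,207,*cr(318,335)),"bar R",tri(319.7,205.4,*cr(465,203)))
# rail + pencil
im=cv2.imread("pics/top0.png");print(im[243,395],im[238,416])
hsv=cv2.cvtColor(im,cv2.COLOR_BGR2HSV)
print(hsv[243,395],hsv[238,416],hsv[280,397],hsv[243,380-8])
E
python3 fit.py
```

```text
[0.6825 0.2813 0.172 ]
[ 0.6991 -0.0674  0.172 ]
[0.5858 0.2731 0.172 ]
[ 0.6025 -0.0706  0.172 ]
[0.5184 0.2344 0.112 ]
[0.5238 0.1312 0.112 ]
[0.5271 0.0671 0.112 ]
[ 0.5319 -0.0346  0.112 ]
dist bars 0.16678683182173748 yaw 2.88413134316998
width 0.34901368795342186 yaw 2.715443873448889
width 0.34414655296423646 yaw 2.785924845483788
lamp head (array([0.684, 0.298, 0.414]), np.float64(0.007))
tape top (array([0.593, 0.185, 0.112]), np.float64(0.024))
bar L scene (array([0.523, 0.184, 0.113]), np.float64(0.005)) bar R (array([0.53 , 0.017, 0.114]), np.float64(0.003))
[ 72 131 207] [ 53  68 224]
[ 13 166 207] [  3 195 224] [ 13 165 224] [ 16 132 215]
```

>>> {"api": "apply_moves", "payload": {"steps": [{"translation": [0,0,0.12],"rotation": [0,0,0]},{"translation": [0,0,0.24],"rotation": [0,0,0]},{"translation": [0,0,0.36],"rotation": [0,0,0]},{"translation": [0,0,0.48],"rotation": [0,0,0]},{"translation": [0,0,0.6],"rotation": [0,0,0]},{"translation": [0,0,0.72],"rotation": [0,0,0]},{"translation": [0,0,0.84],"rotation": [0,0,0]},{"translation": [0,0,0.92],"rotation": [0,0,0]},{"translation": [0,0,1],"rotation": [0,0,0]},{"translation": [0,0,1],"rotation": [0,0,0]}], "jaw": 1, "newtons": 20}}

```text
t: 0.93
eef_pos: [0.1993, 0.6455, 0.4808]
ee_rot: [-3.136, 0.0, -0.299]
force: [0.3, -0.5, -0.3]
width: 0.0265
gripper_force: 0.0
```

```bash
python3 - <<'E'
from station import *
from h import *
s=get_state();print(s["t"],s["q"].round(3),s["eef_pos"],s["width"])
im=grab_frame("scene");cv2.imwrite("pics/scene1.png",im)
m=camera_model("top")
for z in(.2,.3,.4,.5):print(z,onz(m,143,232,z).round(3))
print("base",onz(m,175,261,.01).round(3))
t=cv2.imread("pics/top0.png");h=cv2.cvtColor(t,cv2.COLOR_BGR2HSV)
k=(h[...,0]<15)&(h[...,1]>145);k[:190]=0;k[300:]=0;k[:,:372]=0;k[:,425:]=0
red=(h[...,0]<7)&(h[...,1]>180)|(h[...,0]>173)&(h[...,1]>150)
red2=red.copy();red2[:,:405]=0;red2[:,430:]=0;red2[:195]=0;red2[285:]=0
n,l,st,c=cv2.connectedComponentsWithStats(k.astype(np.uint8))
i=1+st[1:,4].argmax();print(st[i],c[i])
ct=max(cv2.findContours((l==i).astype(np.uint8),0,2)[0],key=cv2.contourArea)
print("approx",[onz(m,*p[0],.022).round(3) for p in cv2.approxPolyDP(ct,4,True)],[p[0] for p in cv2.approxPolyDP(ct,4,True)])
ys,xs=np.where(red2);print("pencil",xs.min(),xs.max(),ys.min(),ys.max(),onz(m,xs.mean(),ys.mean(),.031))
print([onz(m,u,v,.022).round(3) for u,v in((xs[ys==ys.min()].mean(),ys.min()),(xs[ys==ys.max()].mean(),ys.max()))])
E
```

```text
0.9333 [ 1.560e+00  3.230e-01  5.160e-01  1.000e-03 -1.759e+00 -2.880e-01] [0.19925173 0.64551145 0.48083019] 0.02650182412434399
0.2 [0.434 0.479 0.2  ]
0.3 [0.425 0.441 0.3  ]
0.4 [0.416 0.403 0.4  ]
0.5 [0.407 0.365 0.5  ]
base [0.365 0.448 0.01 ]
[ 380  206   41   78 2893] [399.85343934 244.08503284]
approx [array([ 0.547, -0.18 ,  0.022]), array([ 0.319, -0.184,  0.022]), array([ 0.315, -0.275,  0.022]), array([ 0.363, -0.294,  0.022]), array([ 0.546, -0.286,  0.022]), array([ 0.524, -0.276,  0.022]), array([ 0.546, -0.273,  0.022])] [array([382, 206], dtype=int32), array([384, 281], dtype=int32), array([414, 283], dtype=int32), array([420, 267], dtype=int32), array([416, 207], dtype=int32), array([413, 214], dtype=int32), array([412, 207], dtype=int32)]
pencil 412 418 215 268 [ 0.43888864 -0.27890669  0.031     ]
[array([ 0.521, -0.279,  0.022]), array([ 0.359, -0.282,  0.022])]
```

View pics/scene1.png

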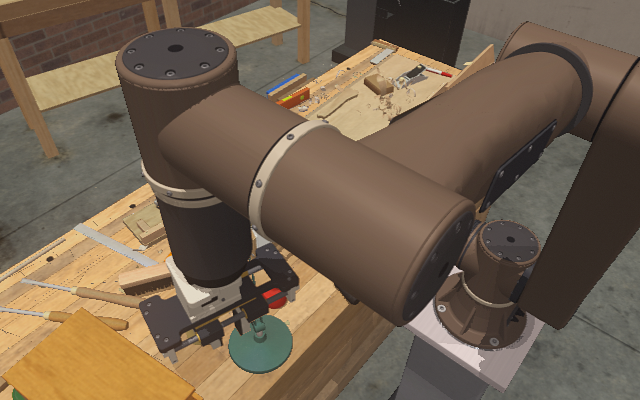

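The gripper at about (220,300) hides the lamp stem above its base at (258,345). I'll swing it aside to measure the lamp's height.

>>> {"api": "apply_moves", "payload": {"steps": [{"translation": [-0.12,-0.05,0.05],"rotation": [0,0,0]},{"translation": [-0.24,-0.1,0.1],"rotation": [0,0,0]},{"translation": [-0.36,-0.15,0.15],"rotation": [0,0,0]},{"translation": [-0.48,-0.2,0.2],"rotation": [0,0,0]},{"translation": [-0.6,-0.25,0.25],"rotation": [0,0,0]},{"translation": [-0.7,-0.3,0.3],"rotation": [0,0,0]},{"translation": [-0.8,-0.35,0.35],"rotation": [0,0,0]},{"translation": [-0.9,-0.4,0.4],"rotation": [0,0,0]},{"translation": [-0.95,-0.4,0.4],"rotation": [0,0,0]},{"translation": [-0.95,-0.4,0.4],"rotation": [0,0,0]}]}}

```text
t: 1.82
eef_pos: [-0.0411, 0.5448, 0.5763]
ee_rot: [-3.142, 0.001, -0.296]
force: [-0.7, 0.2, -0.3]
width: 0.0005
gripper_force: 0.0
```

```bash
python3 - <<'E'
from station import *
from h import *
s=get_state();print(s["t"],s["q"].round(3),s["eef_pos"],s["width"])
im=grab_frame("scene");cv2.imwrite("pics/scene2.png",im)
sc=camera_model("scene")
for z in(.2,.3,.4,.5):print(z,proj(sc,onz(camera_model("top"),143,232,z)))
E
```

```text
1.8167 [ 2.004e+00  1.260e-01  4.760e-01 -1.000e-03 -1.920e+00 -7.290e-01] [-0.0410752   0.54475037  0.57634381] 0.0005334030685485264
0.2 [224.76040051 290.19875715]
0.3 [235.80735405 253.50725394]
0.4 [248.04809383 212.85069272]
0.5 [261.68718214 167.54963748]
```

View pics/scene2.png

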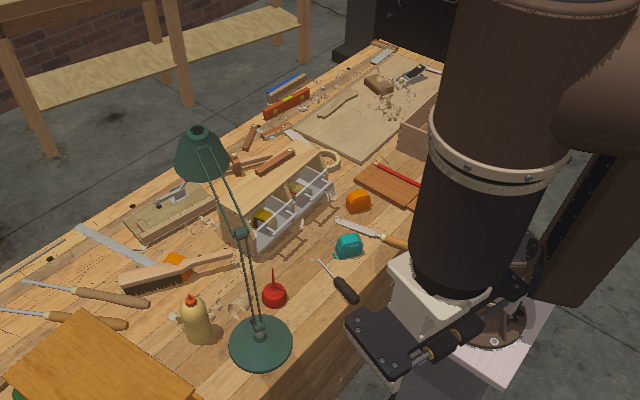

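The lamp elbow is at (241,234), which puts it at z≈0.35. The head top is at z≈0.41, so crossing at z≈0.57 is safe.

>>> {"api": "apply_moves", "payload": {"steps": [{"translation": [0.12,0,0],"rotation": [0,0,0.04]},{"translation": [0.24,0,0],"rotation": [0,0,0.08]},{"translation": [0.36,0,0],"rotation": [0,0,0.12]},{"translation": [0.48,-0.02,0],"rotation": [0,0,0.16]},{"translation": [0.6,-0.04,0],"rotation": [0,0,0.2]},{"translation": [0.7,-0.06,0],"rotation": [0,0,0.24]},{"translation": [0.8,-0.08,0],"rotation": [0,0,0.28]},{"translation": [0.9,-0.1,0],"rotation": [0,0,0.32]},{"translation": [1,-0.12,0],"rotation": [0,0,0.33]},{"translation": [1,-0.12,0],"rotation": [0,0,0.33]}]}}

```text
t: 2.7
eef_pos: [0.2155, 0.5142, 0.5747]
ee_rot: [3.138, -0.001, -0.13]
force: [-0.6, -0.2, -0.4]
width: 0.0003
gripper_force: 0.0
```

>>> {"api": "apply_moves", "payload": {"steps": [{"translation": [0.1,-0.11,0],"rotation": [0,0,0.04]},{"translation": [0.2,-0.22,0],"rotation": [0,0,0.08]},{"translation": [0.3,-0.33,0],"rotation": [0,0,0.12]},{"translation": [0.4,-0.44,0],"rotation": [0,0,0.16]},{"translation": [0.5,-0.55,0],"rotation": [0,0,0.2]},{"translation": [0.58,-0.66,0],"rotation": [0,0,0.24]},{"translation": [0.66,-0.77,0],"rotation": [0,0,0.28]},{"translation": [0.74,-0.88,0],"rotation": [0,0,0.32]},{"translation": [0.8,-1,0],"rotation": [0,0,0.33]},{"translation": [0.8,-1,0],"rotation": [0,0,0.33]}]}}

```text
t: 3.53
eef_pos: [0.4135, 0.2607, 0.5762]
ee_rot: [3.14, 0.0, 0.042]
force: [-0.1, 0.3, 0.8]
width: 0.0005
gripper_force: 0.0
```

>>> {"api": "apply_moves", "payload": {"steps": [{"translation": [0.1,-0.06,-0.1],"rotation": [0,0,0]},{"translation": [0.2,-0.12,-0.2],"rotation": [0,0,0]},{"translation": [0.3,-0.18,-0.3],"rotation": [0,0,0]},{"translation": [0.4,-0.24,-0.42],"rotation": [0,0,0]},{"translation": [0.5,-0.3,-0.54],"rotation": [0,0,0]},{"translation": [0.506,-0.307,-0.66],"rotation": [0,0,0]},{"translation": [0.506,-0.307,-0.78],"rotation": [0,0,0]},{"translation": [0.506,-0.307,-0.9],"rotation": [0,0,0]},{"translation": [0.506,-0.307,-0.98],"rotation": [0,0,0]},{"translation": [0.506,-0.307,-0.98],"rotation": [0,0,0]}]}}

```text
t: 4.37
eef_pos: [0.5357, 0.1865, 0.3252]
ee_rot: [3.137, 0.009, 0.045]
force: [-0.3, -0.4, -0.2]
width: 0.0005
gripper_force: 0.0
```

```bash
python3 - <<'E'
import station
from station import *
from h import *
print(getattr(station,"hold_point_z",None))
s=get_state();print(s["t"],s["eef_pos"],s["ee_rot"])
cv2.imwrite("pics/wrist0.png",grab_frame("wrist"));m=camera_model("wrist");print(m)
for y in(-.048,.048):print("bar end",proj(m,np.array([.521,.183,.112])+y*np.array([-.049,.999,0])))
print("tcp",proj(m,s["eef_pos"]))
E
```

```text
0.0188
4.3667 [0.53569738 0.18653126 0.32520749] [3.13728487 0.00910912 0.04511103]
{'fx': 283.50597268266927, 'fy': 283.50597268266927, 'cx': 324.3816173652367, 'cy': 199.60006099049235, 'xyz': array([0.6194077 , 0.19156976, 0.48559225]), 'rotation': array([ 2.83332764, -0.00495439, -1.52612634])}
bar end [361.33351256 185.21884471]
bar end [290.80221305 185.6045264 ]
tcp [325.17798524 249.27548949]
```

View pics/wrist0.png

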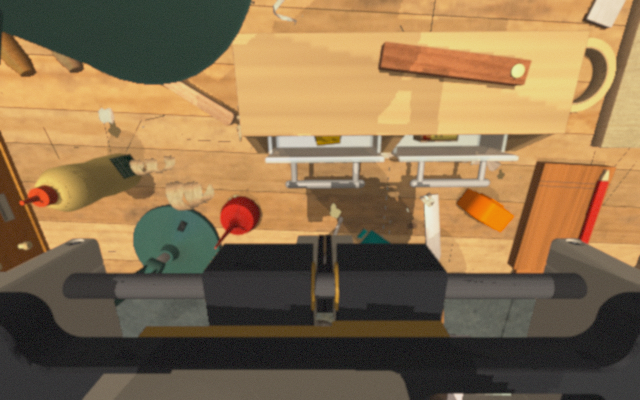

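The predicted bar ends (361,185) and (291,186) match the bar in the picture, which spans about (290–363, 184). Next I descend into the gap behind the bar.

>>> {"api": "apply_moves", "payload": {"steps": [{"translation": [0.01,-0.01,-0.1],"rotation": [0,0,0]},{"translation": [0.016,-0.01,-0.2],"rotation": [0,0,0]},{"translation": [0.016,-0.01,-0.3],"rotation": [0,0,0]},{"translation": [0.016,-0.01,-0.4],"rotation": [0,0,0]},{"translation": [0.016,-0.01,-0.5],"rotation": [0,0,0]},{"translation": [0.016,-0.01,-0.6],"rotation": [0,0,0]},{"translation": [0.016,-0.01,-0.68],"rotation": [0,0,0]},{"translation": [0.016,-0.01,-0.7],"rotation": [0,0,0]},{"translation": [0.016,-0.01,-0.7],"rotation": [0,0,0]},{"translation": [0.016,-0.01,-0.7],"rotation": [0,0,0]}]}}

```text
t: 5.25
eef_pos: [0.5429, 0.1862, 0.1582]
ee_rot: [-3.141, -0.002, 0.047]
force: [0.0, 0.4, 0.4]
width: 0.0004
gripper_force: 0.0
```

>>> {"api": "apply_moves", "payload": {"steps": [{"translation": [-0.008,-0.006,-0.04],"rotation": [0,0,0]},{"translation": [-0.008,-0.006,-0.08],"rotation": [0,0,0]},{"translation": [-0.008,-0.006,-0.12],"rotation": [0,0,0]},{"translation": [-0.008,-0.006,-0.16],"rotation": [0,0,0]},{"translation": [-0.008,-0.006,-0.2],"rotation": [0,0,0]},{"translation": [-0.008,-0.006,-0.24],"rotation": [0,0,0]},{"translation": [-0.008,-0.006,-0.256],"rotation": [0,0,0]},{"translation": [-0.008,-0.006,-0.256],"rotation": [0,0,0]},{"translation": [-0.008,-0.006,-0.256],"rotation": [0,0,0]},{"translation": [-0.008,-0.006,-0.256],"rotation": [0,0,0]}]}}

```text
t: 6.08
eef_pos: [0.5401, 0.1845, 0.0929]
ee_rot: [-3.141, -0.001, 0.047]
force: [0.1, 0.1, -0.3]
width: 0.0006
gripper_force: 0.0
```

```bash
cat > arc.py <<'E'
# tool poses along the tip arc: bar angle th, tool tilt phi; finger centre off mm behind bar, tip dep below bar (in tool frame)
import sys,numpy as np
c,s=np.cos(.049),np.sin(.049);H=np.array([.560,.185,.032])
def tcp(th,phi,off=.0165,dep=.018):
    th,phi=np.radians([th,phi])
    bx=-.039*np.cos(th)-.080*np.sin(th);bz=-.039*np.sin(th)*1+.080*np.cos(th)
    x=bx+off*np.cos(phi)+dep*np.sin(phi);z=bz+off*np.sin(phi)-dep*np.cos(phi)
    return H+[x*c,x*s,z]
if __name__=="__main__":
    p0=tcp(0,0)
    for th in range(0,51,5):
        phi=th*.7;p=tcp(th,phi);print(th,phi,p.round(4),((p-p0)/.25).round(3),round(phi/30,3))
E
python3 arc.py; python3 -c "
from station import *
s=get_state();print(s['eef_pos'],s['ee_rot'],s['force'],s['q'])"
```

```text
0 0.0 [0.5375 0.1839 0.094 ] [0. 0. 0.] 0.0
5 3.5 [0.5318 0.1836 0.0913] [-0.023 -0.001 -0.011] 0.117
10 7.0 [0.5263 0.1833 0.0882] [-0.045 -0.002 -0.023] 0.233
15 10.5 [0.5212 0.1831 0.0845] [-0.065 -0.003 -0.038] 0.35
20 14.0 [0.5164 0.1829 0.0804] [-0.084 -0.004 -0.055] 0.467
25 17.5 [0.5121 0.1826 0.0758] [-0.102 -0.005 -0.073] 0.583
30 21.0 [0.5081 0.1825 0.0709] [-0.118 -0.006 -0.092] 0.7
35 24.5 [0.5047 0.1823 0.0656] [-0.131 -0.006 -0.113] 0.817
40 28.0 [0.5018 0.1821 0.0601] [-0.143 -0.007 -0.136] 0.933
45 31.499999999999996 [0.4994 0.182  0.0543] [-0.153 -0.007 -0.159] 1.05
50 35.0 [0.4976 0.1819 0.0483] [-0.16  -0.008 -0.183] 1.167
[0.54006064 0.18451042 0.09292144] [-3.14144621e+00 -5.71008428e-04  4.69947299e-02] [ 0.13127987  0.14394885 -0.26623258] [ 6.72110146e-01  3.11310143e-01 -3.94067782e-01  2.83044272e-04
 -8.64869696e-01  9.45497389e-01]
```

>>> {"api": "apply_moves", "payload": {"steps": [{"translation": [-0.01,0,0],"rotation": [0,0,0]},{"translation": [-0.033,-0.001,-0.011],"rotation": [0.006,-0.117,0]},{"translation": [-0.044,-0.002,-0.017],"rotation": [0.009,-0.175,0]},{"translation": [-0.055,-0.002,-0.023],"rotation": [0.011,-0.233,0]},{"translation": [-0.065,-0.003,-0.03],"rotation": [0.014,-0.29,0]},{"translation": [-0.075,-0.003,-0.038],"rotation": [0.017,-0.35,0]},{"translation": [-0.085,-0.004,-0.046],"rotation": [0.02,-0.41,0]},{"translation": [-0.094,-0.004,-0.055],"rotation": [0.023,-0.467,0]},{"translation": [-0.103,-0.005,-0.064],"rotation": [0.026,-0.525,0]},{"translation": [-0.112,-0.005,-0.073],"rotation": [0.029,-0.583,0]}]}}

```text
t: 6.92
eef_pos: [0.5123, 0.1845, 0.0757]
ee_rot: [-3.138, -0.307, 0.047]
force: [12.2, -5.0, 0.4]
width: 0.0
gripper_force: 3.8
```

>>> {"api": "apply_moves", "payload": {"steps": [{"translation": [-0.004,0,-0.004],"rotation": [0.002,-0.04,0]},{"translation": [-0.008,0,-0.009],"rotation": [0.004,-0.08,0]},{"translation": [-0.012,0,-0.014],"rotation": [0.006,-0.12,0]},{"translation": [-0.016,-0.001,-0.019],"rotation": [0.008,-0.16,0]},{"translation": [-0.02,-0.001,-0.024],"rotation": [0.01,-0.2,0]},{"translation": [-0.023,-0.001,-0.029],"rotation": [0.012,-0.24,0]},{"translation": [-0.026,-0.001,-0.034],"rotation": [0.014,-0.28,0]},{"translation": [-0.029,-0.001,-0.04],"rotation": [0.015,-0.3,0]},{"translation": [-0.029,-0.001,-0.04],"rotation": [0.015,-0.3,0]},{"translation": [-0.029,-0.001,-0.04],"rotation": [0.015,-0.3,0]}]}}

```text
t: 7.75
eef_pos: [0.5295, 0.197, 0.1047]
ee_rot: [3.129, -0.401, 0.046]
force: [2.2, -0.3, -0.5]
width: 0.0006
gripper_force: 0.6
```

```bash
python3 - <<'E'
from station import *
from h import *
t=grab_frame("top");cv2.imwrite("pics/top1.png",t)
a=cv2.resize(t[140:250,215:345],(650,550),interpolation=cv2.INTER_CUBIC)
w=grab_frame("wrist");b=cv2.resize(w[60:320,150:500],(700,520))
cv2.imwrite("pics/top1c.png",np.hstack([cv2.resize(a,(400,338)),cv2.resize(b,(400,338))]))
print(get_state()["force"],get_state()["moment"])
E
```

```text
[1.25494285 0.37830764 0.19401603] [0.03075231 0.67690781 0.07294243]
```

View pics/top1c.png

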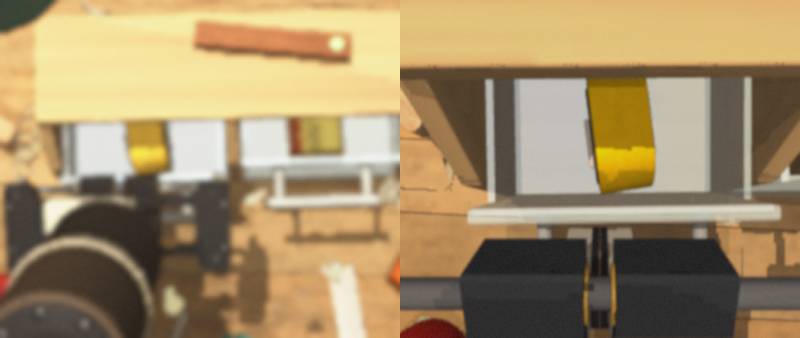

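The bin is only partly tipped and the tool lagged its command. I'll check the joints before going on.

```bash
python3 - <<'E'
from station import *
s=get_state()
for k in("q","eef_pos","ee_rot","force","joint_efforts"):print(k,s[k].round(3))
E
```

```text
q [ 0.673  0.109 -1.016  1.109 -0.27  -0.113]
eef_pos [0.53  0.197 0.105]
ee_rot [ 3.129 -0.401  0.046]
force [1.255 0.378 0.194]
joint_efforts [  0.136 -28.971  19.109   1.636  -0.17   -0.079]
```

```bash
cat > kin.py <<'E'
import numpy as np
from scipy.spatial.transform import Rotation as R
from scipy.optimize import least_squares
rx=lambda a:R.from_euler('x',a);ry=lambda a:R.from_euler('y',a);rz=lambda a:R.from_euler('z',a)
D=[([1.5601,.3594,.0110,-.0003,-1.2241,-.2881],[.1986,.6446,.2256],[3.14,0,-.2989]),
([1.56,.323,.516,.001,-1.759,-.288],[.1993,.6455,.4808],[-3.136,0,-.299]),
([2.004,.126,.476,-.001,-1.92,-.729],[-.0411,.5448,.5763],[-3.142,.001,-.296]),
([.6721,.3113,-.3941,.0003,-.8649,.9455],[.5401,.1845,.0929],[-3.141,-.001,.047]),
([.673,.109,-1.016,1.109,-.27,-.113],[.530,.197,.105],[3.129,-.401,.046])]
def fk(q,P,s4):
    a1,h1,L2,L3,e,Lt,d,c0=P;b=q[1]-q[2];R1=rz(q[0])
    W=np.array([a1+L2*np.sin(q[1])+L3*np.cos(b)+e*np.sin(b),-d,h1+L2*np.cos(q[1])-L3*np.sin(b)+e*np.cos(b)])
    Rt=R1*ry(b)*rx(s4*q[3])*ry(-q[4])*rx(-q[5])*ry(np.pi/2)*rz(c0)
    return R1.apply(W)+Lt*Rt.apply([0,0,1]),Rt
def fit(s4,c):
    def f(P):
        o=[]
        for q,p,r in D:
            x,Rt=fk(q,P,s4);o+=[*(x-p),*(.2*(Rt.inv()*R.from_euler('xyz',r)).as_rotvec())]
        return o
    return least_squares(f,[.1,.4,.4,.4,.0,.3,.19,c])
r=min((fit(s,c) for s in(1,-1) for c in(0,np.pi/2,np.pi,-np.pi/2)),key=lambda r:r.cost)
S4=min((1,-1),key=lambda s:fit(s,r.x[7]).cost);P=r.x
lo=np.array([-3.07,-1.43,-1.02,-3.03,-3.05,-3.03]);hi=np.array([3.07,2.12,1.25,1.67,0,3.03])
def ik(p,Rt,q0):
    f=lambda q:(lambda x,r:np.r_[x-p,.3*(r.inv()*Rt).as_rotvec()])(*fk(q,P,S4))
    return least_squares(f,np.clip(q0,lo+1e-3,hi-1e-3),bounds=(lo,hi))
if __name__=="__main__":
    print(P.round(4),S4,r.cost)
    for q,p,_ in D:print((fk(q,P,S4)[0]-p).round(4))
E
python3 kin.py
cat > chk.py <<'E'
from kin import *
from arc import tcp
Q=[D[3][0],D[4][0],[.67,.3,-.5,-1,-.6,2],[.3,.3,-.5,.5,-1,1.],[1,.3,-.5,1,-1,0.]]
def best(p,Rt):return min((ik(p,Rt,q) for q in Q),key=lambda r:r.cost)
def rot(phi,yaw=.049,base=None): # tool down at yaw, tilted forward by phi deg
    return R.from_rotvec(-np.radians(phi)*np.array([-.049,.999,0]))*R.from_euler('xyz',[np.pi,0,yaw])
if __name__=="__main__":
    for th in(25,35,45,48):
        for phi in(-10,0,10,20,25,30,40):
            b=best(tcp(th,phi),rot(phi));print(th,phi,round(np.sqrt(2*b.cost),4),b.x.round(2))
E
python3 chk.py
```

```text
[ 0.15    0.3412  0.324   0.3873  0.0549  0.3018  0.1743 -1.5706] -1 0.00867694726353878
[-0.0175 -0.0003  0.0366]
[-0.018  -0.0236 -0.0059]
[-0.0259  0.0147 -0.031 ]
[0.0222 0.0401 0.0457]
[ 0.0105 -0.0812 -0.0453]
25 -10 0.0 [ 0.62  0.41 -0.5  -0.13 -0.81  1.1 ]
25 0 0.0 [ 0.67  0.28 -0.67  0.   -0.63  0.95]
25 10 0.0 [ 0.74  0.15 -0.83  0.25 -0.47  0.67]
25 20 0.0 [ 0.81  0.05 -0.99  0.72 -0.37  0.15]
25 25 0.0088 [ 0.84  0.04 -1.02  0.96 -0.37 -0.1 ]
25 30 0.0246 [ 0.86  0.06 -1.02  1.14 -0.39 -0.3 ]
25 40 0.0545 [ 0.92  0.13 -1.02  1.45 -0.5  -0.67]
35 -10 0.0 [ 0.63  0.42 -0.53 -0.14 -0.76  1.1 ]
35 0 0.0 [ 0.68  0.29 -0.7  -0.   -0.58  0.94]
35 10 0.0 [ 0.75  0.17 -0.86  0.28 -0.42  0.63]
35 20 0.0 [ 0.83  0.07 -1.02  0.82 -0.33  0.03]
35 25 0.0149 [ 0.85  0.08 -1.02  1.02 -0.35 -0.19]
35 30 0.0305 [ 0.87  0.11 -1.02  1.21 -0.38 -0.39]
35 40 0.0597 [ 0.94  0.19 -1.02  1.52 -0.5  -0.78]
45 -10 0.0 [ 0.64  0.44 -0.56 -0.15 -0.72  1.1 ]
45 0 0.0 [ 0.69  0.31 -0.72 -0.   -0.54  0.93]
45 10 0.0 [ 0.76  0.2  -0.88  0.31 -0.37  0.58]
45 20 0.0032 [ 0.83  0.12 -1.02  0.93 -0.3  -0.09]
45 25 0.019 [ 0.86  0.14 -1.02  1.14 -0.33 -0.31]
45 30 0.0343 [ 0.88  0.17 -1.02  1.32 -0.37 -0.53]
45 40 0.0627 [ 0.96  0.26 -1.02  1.63 -0.52 -0.92]
48 -10 0.0 [ 0.64  0.45 -0.56 -0.15 -0.71  1.1 ]
48 0 0.0 [ 0.69  0.32 -0.73 -0.   -0.52  0.93]
48 10 0.0 [ 0.76  0.21 -0.89  0.33 -0.36  0.56]
48 20 0.004 [ 0.83  0.14 -1.02  0.97 -0.29 -0.13]
48 25 0.0198 [ 0.86  0.16 -1.02  1.18 -0.32 -0.36]
48 30 0.035 [ 0.88  0.18 -1.02  1.37 -0.37 -0.58]
48 40 0.063 [ 0.96  0.28 -1.02  1.67 -0.52 -0.97]
```

```bash
python3 - <<'E'
s=open('kin.py').read()
s=s.replace("a1,h1,L2,L3,e,Lt,d,c0=P","a1,h1,L2,L3,e,Lt,d,c0,d2,f=P")
s=s.replace("return R1.apply(W)+","return R1.apply(W)+(R1*ry(b)*rx(s4*q[3])).apply([0,-d2,f])+")
s=s.replace(".3,.19,c]",".3,.1,c,.09,0]")
open('kin.py','w').write(s)
E
python3 kin.py; python3 - <<'E'
import sys;sys.path.insert(0,'.')
import kin;print([ (s,round(c,2),kin.fit(s,c).cost) for s in(1,-1) for c in(0,1.57,3.14,-1.57)])
from kin import *
# A-D only, planar linear
A=[];y=[]
for q,p,_ in D[:4]:
    b=q[1]-q[2];rho=np.sqrt(p[0]**2+p[1]**2-.1914**2)
    A+=[[1,0,np.sin(q[1]),np.cos(b),np.sin(b)],[0,1,np.cos(q[1]),-np.sin(b),np.cos(b)]];y+=[rho,p[2]]
x,res,_,_=np.linalg.lstsq(np.array(A),np.array(y),rcond=None);print(x,np.array(A)@x-y)
E
```

```text
[ 5.0000e-04  1.8830e-01  5.9940e-01  4.6380e-01  5.2000e-03  3.6560e-01
 -1.5000e-03 -1.5706e+00  1.9340e-01 -4.9000e-03] -1 1.0743089775883779e-07
[ 0.     -0.      0.0001]
[-0.0001 -0.     -0.0002]
[0.0001 0.0001 0.0002]
[ 0.  0. -0.]
[ 0.  0. -0.]
[(1, 0, np.float64(0.07999126604266203)), (1, 1.57, np.float64(0.07999126604266193)), (1, 3.14, np.float64(0.07999126604266178)), (1, -1.57, np.float64(0.07999126604271509)), (-1, 0, np.float64(1.0743089775886218e-07)), (-1, 1.57, np.float64(1.0743089775886374e-07)), (-1, 3.14, np.float64(1.0743089775887404e-07)), (-1, -1.57, np.float64(1.074308977630218e-07))]
[ 7.27791476e-05 -1.79761185e-01  6.03531808e-01  4.63783282e-01
 -1.34817622e-03] [ 1.02710258e-03  9.59990390e-06 -8.13951222e-04 -6.07178594e-04
  3.19559087e-04  4.49952779e-04 -5.32710442e-04  1.47625912e-04]
```

Wrist-offset model fits to 0.2 mm. Now I can check which tilts are reachable.

```bash
cat > chk.py <<'E'
from kin import *
from arc import tcp
rng=np.random.default_rng(0)
Q=[D[3][0],D[4][0]]+[rng.uniform(lo,hi)*[.3,.5,1,1,1,1] for _ in range(25)]
def sols(p,Rt):
    o=[]
    for q in Q:
        b=ik(p,Rt,q)
        if b.cost<1e-8 and b.x[1]>-.9 and not any(np.abs(b.x-k).max()<.05 for k in o):o.append(b.x)
    return o
def best(p,Rt):return min((ik(p,Rt,q) for q in Q[:8]),key=lambda r:r.cost)
def rot(phi,yaw=.049):
    return R.from_rotvec(-np.radians(phi)*np.array([-.049,.999,0]))*R.from_euler('xyz',[np.pi,0,yaw])
H=np.array([.560,.185,.032])
def binpt(dep,h,th=45):
    t=np.radians(th);x=dep*np.cos(t)-h*np.sin(t);z=dep*np.sin(t)+h*np.cos(t);return H+[x,.049*x,z]
if __name__=="__main__":
    for phi in(0,10,20,30,45):
        for fl in(0,np.pi):
            print("hook45",phi,round(fl),[x.round(2).tolist() for x in sols(tcp(47,phi),rot(phi,.049+fl))])
    for phi in(0,10,20,30,45):
        tz=rot(phi).apply([0,0,1])
        print("grasp",phi,[x.round(2).tolist() for x in sols(binpt(.040,.054)+.0188*tz,rot(phi))])
E
time python3 chk.py
```

```text
hook45 0 0 [[0.73, 0.32, -0.55, -0.0, -0.71, 0.89]]
hook45 0 3 [[0.73, 0.32, -0.55, -0.0, -0.71, -2.25]]
hook45 10 0 [[0.8, 0.24, -0.79, 0.29, -0.43, 0.56]]
hook45 10 3 [[0.8, 0.24, -0.79, 0.29, -0.43, -2.58]]
hook45 20 0 []
hook45 20 3 []
hook45 30 0 []
hook45 30 3 []
hook45 45 0 []
hook45 45 3 []
grasp 0 [[0.66, 0.34, -0.39, -0.0, -0.84, 0.96]]
grasp 10 [[0.72, 0.26, -0.6, 0.2, -0.58, 0.74]]
grasp 20 [[0.65, 0.19, -0.94, 0.93, -0.24, 0.09]]
grasp 30 []
grasp 45 [[-0.06, 0.2, -0.91, -2.9, -0.33, -1.72]]
real	0m16.992s
user	0m17.555s
sys	0m0.136s
```

Scripted IK shows tool tilts beyond about 20° are out of reach here, so hooking the bar the whole way won't work. I'll lift out and use a vertical tool to pull on the inner face of the bin's front wall. Before that I measure the wall top and the board edge from the saved pictures.

>>> {"api": "apply_moves", "payload": {"steps": [{"translation": [0,0,0.15],"rotation": [0,0,0]},{"translation": [0,0,0.3],"rotation": [0,0.1,0]},{"translation": [0,0,0.45],"rotation": [-0.01,0.2,0]},{"translation": [0,0,0.5],"rotation": [-0.015,0.3,0]},{"translation": [0,0,0.5],"rotation": [-0.02,0.4,0]},{"translation": [0,0,0.5],"rotation": [-0.025,0.5,0]},{"translation": [0,0,0.5],"rotation": [-0.03,0.6,0]},{"translation": [0,0,0.5],"rotation": [-0.035,0.7,0]},{"translation": [0,0,0.5],"rotation": [-0.04,0.8,0]},{"translation": [0,0,0.5],"rotation": [-0.043,0.883,0]}]}}

```text
t: 8.68
eef_pos: [0.5291, 0.1974, 0.229]
ee_rot: [3.128, 0.066, 0.047]
force: [0.4, 0.0, 0.0]
width: 0.0004
gripper_force: 0.0
```

```bash
python3 - <<'E'
from station import *
from h import *
m0={'fx':283.506,'fy':283.506,'cx':324.3816,'cy':199.6,'xyz':np.array([0.6194077,0.19156976,0.48559225]),'rotation':np.array([2.83332764,-0.00495439,-1.52612634])}
def edges(im,m,cols,r0,r1):
    g=cv2.cvtColor(im,cv2.COLOR_BGR2GRAY).astype(float)
    for u in cols: print(u,g[r0:r1,u].astype(int).tolist())
im=cv2.imread("pics/wrist0.png");edges(im,m0,(300,355),126,192)
for v in(134,152,160):print(v,"z.172",onz(m0,325,v,.172).round(4),"z.160",onz(m0,325,v,.160).round(4),"z.130",onz(m0,325,v,.130).round(4))
s=get_state();print(s["t"],s["eef_pos"],s["ee_rot"],s["q"].round(3),s["force"].round(1))
E
```

```text
300 [190, 190, 189, 191, 191, 192, 191, 198, 204, 203, 204, 207, 209, 208, 208, 211, 208, 211, 210, 209, 194, 156, 121, 112, 109, 109, 114, 109, 107, 107, 135, 184, 217, 214, 208, 194, 176, 155, 148, 145, 142, 140, 137, 144, 147, 150, 148, 144, 144, 150, 151, 152, 152, 151, 145, 151, 168, 193, 205, 182, 133, 107, 130, 151, 157, 159]
355 [189, 189, 192, 190, 189, 190, 191, 188, 182, 175, 196, 210, 210, 209, 212, 209, 210, 208, 208, 201, 177, 140, 115, 109, 109, 109, 107, 109, 108, 123, 163, 208, 219, 214, 208, 193, 177, 192, 208, 210, 210, 209, 208, 211, 209, 208, 204, 193, 182, 178, 176, 177, 176, 177, 176, 172, 177, 178, 162, 139, 122, 102, 86, 82, 79, 81]
134 z.172 [0.5941 0.1882 0.172 ] z.160 [0.5931 0.1881 0.16  ] z.130 [0.5907 0.1878 0.13  ]
152 z.172 [0.5747 0.1873 0.172 ] z.160 [0.573  0.1872 0.16  ] z.130 [0.5688 0.1868 0.13  ]
160 z.172 [0.5659 0.1869 0.172 ] z.160 [0.5638 0.1868 0.16  ] z.130 [0.5587 0.1863 0.13  ]
8.6833 [0.52913078 0.19738496 0.22902585] [3.12807476 0.06603932 0.046661  ] [ 0.683  0.219 -0.167 -0.03  -1.246  0.945] [0.4 0.  0. ]
```

>>> {"api": "apply_moves", "payload": {"steps": [{"translation": [0.05,-0.01,0],"rotation": [0.01,-0.05,0]},{"translation": [0.1,-0.02,0],"rotation": [0.02,-0.1,0]},{"translation": [0.15,-0.04,0],"rotation": [0.026,-0.126,0]},{"translation": [0.196,-0.046,0],"rotation": [0.026,-0.126,0]},{"translation": [0.196,-0.046,-0.04],"rotation": [0.026,-0.126,0]},{"translation": [0.196,-0.046,-0.08],"rotation": [0.026,-0.126,0]},{"translation": [0.196,-0.046,-0.116],"rotation": [0.026,-0.126,0]},{"translation": [0.196,-0.046,-0.116],"rotation": [0.026,-0.126,0]},{"translation": [0.196,-0.046,-0.116],"rotation": [0.026,-0.126,0]},{"translation": [0.196,-0.046,-0.116],"rotation": [0.026,-0.126,0]}]}}

```text
t: 9.52
eef_pos: [0.5783, 0.1855, 0.2006]
ee_rot: [3.137, -0.004, 0.047]
force: [-0.3, -0.2, 0.4]
width: 0.0003
gripper_force: 0.0
```

```bash
python3 - <<'E'
from station import *
from h import *
s=get_state();print(s["t"],s["eef_pos"].round(4),s["ee_rot"].round(4))
im=grab_frame("wrist");m=camera_model("wrist");cv2.imwrite("pics/wrist1.png",im)
g=cv2.cvtColor(im,cv2.COLOR_BGR2GRAY)
for x,z in((.594,.172),(.590,.172),(.563,.130),(.556,.130)):print(x,z,proj(m,[x,.186,z]).round(1))
for u in(270,390):print(u,g[60:240:2,u].tolist())
E
```

```text
9.5167 [0.5783 0.1855 0.2006] [ 3.1375 -0.0041  0.0469]
0.594 0.172 [324.8 210.7]
0.59 0.172 [324.5 216.1]
0.563 0.13 [322.8 228.3]
0.556 0.13 [322.5 235.7]
270 [140, 153, 172, 177, 174, 171, 168, 164, 165, 164, 159, 163, 164, 164, 165, 164, 163, 160, 164, 162, 162, 159, 162, 160, 160, 161, 161, 167, 169, 171, 170, 171, 173, 168, 168, 164, 165, 165, 168, 166, 165, 165, 165, 166, 168, 166, 169, 166, 170, 172, 174, 169, 170, 170, 168, 164, 165, 166, 165, 162, 161, 159, 161, 162, 165, 168, 170, 169, 169, 170, 168, 168, 169, 170, 170, 168, 180, 147, 118, 121, 118, 121, 118, 119, 154, 177, 191, 197, 183, 151]
390 [131, 157, 173, 173, 174, 170, 172, 170, 173, 173, 174, 173, 174, 175, 175, 172, 172, 171, 165, 160, 155, 154, 151, 152, 152, 153, 157, 158, 160, 163, 162, 162, 159, 159, 158, 157, 158, 160, 162, 164, 163, 164, 164, 163, 165, 165, 166, 167, 168, 168, 167, 169, 165, 165, 164, 160, 161, 161, 161, 159, 159, 156, 162, 175, 178, 181, 184, 172, 169, 169, 169, 146, 93, 89, 91, 96, 112, 102, 98, 97, 97, 92, 93, 112, 155, 177, 175, 176, 129, 71]
```

>>> {"api": "apply_moves", "payload": {"steps": [{"translation": [0.002,0.002,-0.04],"rotation": [0,0,0]},{"translation": [0.002,0.002,-0.08],"rotation": [0,0,0]},{"translation": [0.002,0.002,-0.12],"rotation": [0,0,0]},{"translation": [0.002,0.002,-0.16],"rotation": [0,0,0]},{"translation": [0.002,0.002,-0.2],"rotation": [0,0,0]},{"translation": [0.002,0.002,-0.24],"rotation": [0,0,0]},{"translation": [0.002,0.002,-0.28],"rotation": [0,0,0]},{"translation": [0.002,0.002,-0.32],"rotation": [0,0,0]},{"translation": [0.002,0.002,-0.34],"rotation": [0,0,0]},{"translation": [0.002,0.002,-0.34],"rotation": [0,0,0]}]}}

```text
t: 10.4
eef_pos: [0.5782, 0.1854, 0.1138]
ee_rot: [3.137, -0.002, 0.046]
force: [-0.3, -0.6, 0.0]
width: 0.0002
gripper_force: 0.0
```

```bash
python3 - <<'E'
from station import *
import numpy as np
s=get_state();p=s["eef_pos"];print(p.round(4),s["ee_rot"].round(3),s["force"].round(1))
# finger lower-front corner touches inner face at height h on wall (inner face 3 mm behind hinge line)
for th,h in((0,84),(5,84),(10,84),(15,84),(20,84),(25,84),(30,84),(35,85),(40,86),(45,87),(47,87)):
    t=np.radians(th);x=3*np.cos(t)-h*np.sin(t);z=3*np.sin(t)+h*np.cos(t)
    T=np.array([.560+(x+9.5)/1e3,0,.032+z/1e3]);print(th,T.round(4),((T-p)/.25).round(3)[[0,2]])
E
```

```text
[0.5782 0.1854 0.1138] [ 3.137e+00 -2.000e-03  4.600e-02] [-0.3 -0.6  0. ]
0 [0.5725 0.     0.116 ] [-0.023  0.009]
5 [0.5652 0.     0.1159] [-0.052  0.009]
10 [0.5579 0.     0.1152] [-0.081  0.006]
15 [0.5507 0.     0.1139] [-0.11   0.001]
20 [0.5436 0.     0.112 ] [-0.138 -0.007]
25 [0.5367 0.     0.1094] [-0.166 -0.017]
30 [0.5301 0.     0.1062] [-0.192 -0.03 ]
35 [0.5232 0.     0.1033] [-0.22  -0.042]
40 [0.5165 0.     0.0998] [-0.247 -0.056]
45 [0.5101 0.     0.0956] [-0.272 -0.072]
47 [0.5079 0.     0.0935] [-0.281 -0.081]
```

>>> {"api": "apply_moves", "payload": {"steps": [{"translation": [-0.023,-0.001,0.005],"rotation": [0,0,0]},{"translation": [-0.045,-0.002,0.007],"rotation": [0,0,0]},{"translation": [-0.065,-0.003,0.006],"rotation": [0,0,0]},{"translation": [-0.085,-0.004,0.004],"rotation": [0,0,0]},{"translation": [-0.105,-0.005,0.002],"rotation": [0,0,0]},{"translation": [-0.125,-0.006,-0.003],"rotation": [0,0,0]},{"translation": [-0.145,-0.007,-0.009],"rotation": [0,0,0]},{"translation": [-0.162,-0.008,-0.015],"rotation": [0,0,0]},{"translation": [-0.178,-0.009,-0.022],"rotation": [0,0,0]},{"translation": [-0.192,-0.009,-0.03],"rotation": [0,0,0]}]}}

```text
t: 11.23
eef_pos: [0.5305, 0.1836, 0.1082]
ee_rot: [3.138, -0.004, 0.047]
force: [1.6, -0.2, 3.5]
width: 0.0004
gripper_force: 1.4
```

>>> {"api": "apply_moves", "payload": {"steps": [{"translation": [-0.014,-0.001,-0.006],"rotation": [0,0,0]},{"translation": [-0.028,-0.001,-0.012],"rotation": [0,0,0]},{"translation": [-0.042,-0.002,-0.019],"rotation": [0,0,0]},{"translation": [-0.055,-0.003,-0.026],"rotation": [0,0,0]},{"translation": [-0.068,-0.003,-0.034],"rotation": [0,0,0]},{"translation": [-0.08,-0.004,-0.042],"rotation": [0,0,0]},{"translation": [-0.089,-0.004,-0.051],"rotation": [0,0,0]},{"translation": [-0.096,-0.004,-0.051],"rotation": [0,0,0]},{"translation": [-0.1,-0.005,-0.051],"rotation": [0,0,0]},{"translation": [-0.1,-0.005,-0.051],"rotation": [0,0,0]}]}}

```text
t: 12.07
eef_pos: [0.5061, 0.1825, 0.0954]
ee_rot: [3.138, -0.005, 0.047]
force: [3.5, -0.1, 0.5]
width: 0.0004
gripper_force: 1.3
```

```bash
python3 - <<'E'
from station import *
from h import *
s=get_state();print(s["t"],s["eef_pos"].round(4),s["ee_rot"].round(3),s["force"].round(1))
t=grab_frame("top");cv2.imwrite("pics/top2.png",t)
w=grab_frame("wrist");cv2.imwrite("pics/wrist2.png",w)
cv2.imwrite("pics/c2.png",np.hstack([cv2.resize(t[140:250,215:345],(400,338)),cv2.resize(w[60:320,150:500],(400,338))]))
E
```

```text
12.0667 [0.5061 0.1825 0.0954] [ 3.138 -0.005  0.047] [ 3.5 -0.1  0.5]
```

View pics/c2.png

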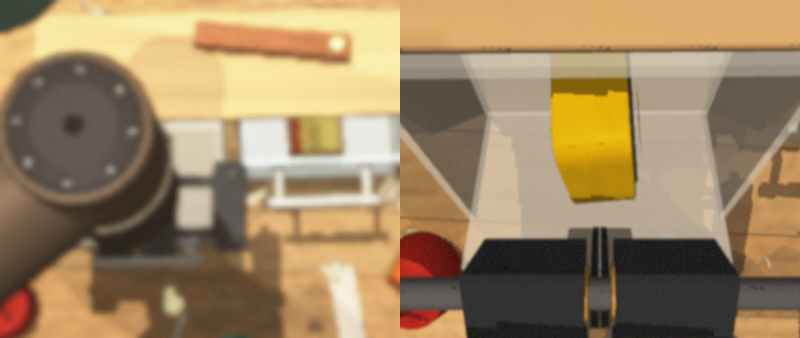

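The bin is tipped well out with the tape measure inside, at right-crop (592,145). A small extra push will confirm it is at its stop.

>>> {"api": "apply_moves", "payload": {"steps": [{"translation": [-0.01,0,0],"rotation": [0,0,0]},{"translation": [-0.015,0,0],"rotation": [0,0,0]},{"translation": [-0.02,0,0],"rotation": [0,0,0]},{"translation": [-0.025,0,0],"rotation": [0,0,0]},{"translation": [-0.03,0,0],"rotation": [0,0,0]},{"translation": [-0.03,0,0],"rotation": [0,0,0]},{"translation": [-0.03,0,0],"rotation": [0,0,0]},{"translation": [-0.03,0,0],"rotation": [0,0,0]},{"translation": [-0.03,0,0],"rotation": [0,0,0]},{"translation": [-0.03,0,0],"rotation": [0,0,0]}]}}

```text
t: 13.0
eef_pos: [0.5029, 0.1837, 0.0975]
ee_rot: [3.14, -0.012, 0.048]
force: [15.7, -4.0, 1.6]
width: 0.0007
gripper_force: 6.4
```

>>> {"api": "apply_moves", "payload": {"steps": [{"translation": [0.02,0,0],"rotation": [0,0,0]},{"translation": [0.04,0,0.02],"rotation": [0,0,0]},{"translation": [0.04,0,0.1],"rotation": [0,0,0]},{"translation": [0.04,0,0.2],"rotation": [0,0,0]},{"translation": [0.04,0,0.3],"rotation": [0,0,0]},{"translation": [0.04,0,0.4],"rotation": [0,0,0]},{"translation": [0.04,0,0.5],"rotation": [0,0,0]},{"translation": [0.04,0,0.58],"rotation": [0,0,0]},{"translation": [0.04,0,0.6],"rotation": [0,0,0]},{"translation": [0.04,0,0.6],"rotation": [0,0,0]}]}}

```text
t: 13.83
eef_pos: [0.5082, 0.1824, 0.2465]
ee_rot: [3.139, -0.005, 0.046]
force: [0.6, -0.1, -0.6]
width: 0.0003
gripper_force: 0.0
```

```bash
python3 - <<'E'
from station import *
from h import *
s=get_state();print(s["t"],s["eef_pos"].round(4),s["ee_rot"].round(3),s["force"].round(1))
w=grab_frame("wrist");m=camera_model("wrist");cv2.imwrite("pics/wrist3.png",w)
np.save("m3.npy",m,allow_pickle=True)
hsv=cv2.cvtColor(w,cv2.COLOR_BGR2HSV)
k=cv2.inRange(hsv,(18,140,90),(32,255,255));k[300:]=0;k[:, :200]=0;k[:,450:]=0
n,l,st,c=cv2.connectedComponentsWithStats(k);i=1+st[1:,4].argmax();print(st[i],c[i])
ct=max(cv2.findContours((l==i).astype(np.uint8),0,2)[0],key=cv2.contourArea);print([p[0].tolist() for p in cv2.approxPolyDP(ct,3,True)],cv2.minAreaRect(ct))
# expected corners of tape top in tipped bin: dep 2..72,h 67, y +-17 (bin y offset 0)
H=np.array([.560,.185,.032]);ux=np.array([.9988,.049,0]);uy=np.array([-.049,.9988,0]);uz=np.array([0,0,1.])
def B(dep,y,h,th=45):
    t=np.radians(th);return H+ux*(dep*np.cos(t)-h*np.sin(t))+uy*y+uz*(dep*np.sin(t)+h*np.cos(t))
for n,a in(("ftopL",(.010,.017,.064)),("ftopR",(.010,-.017,.064)),("btopL",(.07,.017,.064)),("btopR",(.07,-.017,.064)),("wallL",(0,.075,.098)),("wallR",(0,-.075,.098)),("backL",(.102,.071,.066)),("backR",(.102,-.071,.066))):print(n,proj(m,B(*a)).round(0))
v=w[60:320,150:500];cv2.imwrite("pics/c3.png",cv2.resize(v,(700,520)))
E
```

```text
13.8333 [0.5082 0.1824 0.2465] [ 3.139 -0.005  0.046] [ 0.6 -0.1 -0.6]
[ 303  119   38   52 1709] [321.68285547 143.57401989]
[[304, 119], [304, 146], [311, 168], [340, 168], [336, 119]] ((321.2868957519531, 143.65576171875), (52.2391242980957, 34.85626220703125), 84.80557250976562)
ftopL [309. 173.]
ftopR [338. 173.]
btopL [306. 139.]
btopR [341. 139.]
wallL [256. 204.]
wallR [391. 204.]
backL [240. 117.]
backR [406. 116.]
```

View pics/c3.png

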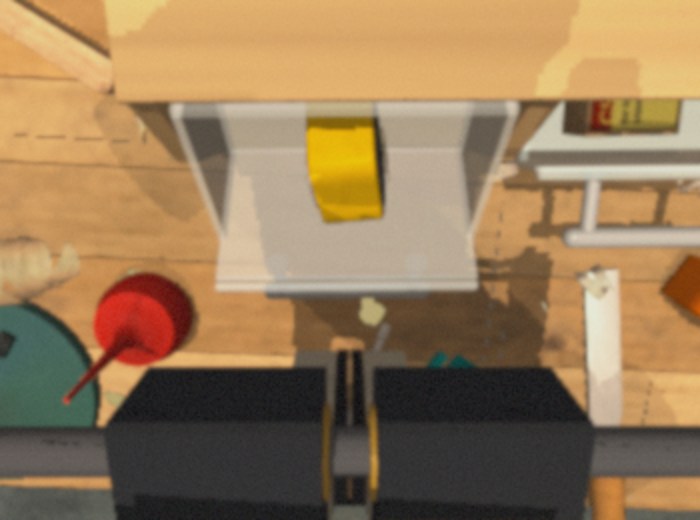

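Right wall top corners at (257,205) and (389,205) match the 45° prediction. The tape measure's yellow runs from (304,119) to (340,168), yawed about 5° with its front to the right, near the bin's centre. Now I check grasp, lift and placing poses with the model.

```bash
cat > plan.py <<'E'
from chk import *
from station import get_state
def rot2(phi,yaw):   # tool down at yaw, then tilted about its own closing axis; phi>0 points tip away from the robot
    a=np.array([-np.sin(yaw),np.cos(yaw),0]);return R.from_rotvec(-np.radians(phi)*a)*R.from_euler('xyz',[np.pi,0,yaw])
if __name__=="__main__":
    s=get_state();q=s["q"];print(fk(q,P,S4)[0]-s["eef_pos"])
    def t(n,g,phi,yaw,q0):
        Rt=rot2(phi,yaw);b=ik(g+.0188*Rt.apply([0,0,1]),Rt,q0);print(n,phi,round(yaw,2),round(np.sqrt(2*b.cost),4),b.x.round(2));return b.x
    for phi in(15,18,20):
        qq=q
        for n,(d,h) in(("pre",(.04,.12)),("grasp",(.04,.05)),("lift1",(.045,.11)),("lift2",(.048,.16))):
            qq=t(n,binpt(d,h),phi,.12,qq)
        t("up",np.array([.45,.15,.3]),phi-45,.12,qq)
        for yaw in(.05,-.25,-.5,-.8):t("place",np.array([.447,-.226,.022+.05]),phi-45,yaw,[-.2,.6,-.3,0,-1,1.5+yaw])
E
python3 plan.py
```

```text
[ 3.55563139e-04  3.11576594e-04 -3.45010865e-05]
pre 15 0.12 0.0 [ 0.81  0.09 -0.75  0.32 -0.55  0.62]
grasp 15 0.12 0.0 [ 0.73  0.23 -0.73  0.38 -0.41  0.63]
lift1 15 0.12 0.0 [ 0.8   0.11 -0.74  0.32 -0.54  0.63]
lift2 15 0.12 0.0 [ 0.86  0.01 -0.74  0.29 -0.65  0.61]
up -30 0.12 0.0 [ 0.56  0.3   0.04 -0.22 -1.79  1.14]
place -30 0.05 0.0 [-0.04  0.53 -0.29  0.05 -1.27  1.64]
place -30 -0.25 0.0 [-0.12  0.55 -0.2  -0.06 -1.34  1.48]
place -30 -0.5 0.0 [-0.19  0.55 -0.16 -0.16 -1.36  1.33]
place -30 -0.8 0.0 [-0.27  0.54 -0.13 -0.26 -1.36  1.16]
pre 18 0.12 0.0 [ 0.82  0.07 -0.84  0.46 -0.46  0.48]
grasp 18 0.12 0.0 [ 0.71  0.21 -0.85  0.62 -0.3   0.41]
lift1 18 0.12 0.0 [ 0.8   0.09 -0.82  0.46 -0.45  0.5 ]
lift2 18 0.12 0.0 [ 0.87 -0.02 -0.81  0.4  -0.58  0.51]
up -27 0.12 0.0 [ 0.57  0.27  0.01 -0.2  -1.74  1.13]
place -27 0.05 0.0 [-0.04  0.5  -0.31  0.04 -1.22  1.64]
place -27 -0.25 0.0 [-0.12  0.52 -0.24 -0.06 -1.28  1.47]
place -27 -0.5 0.0 [-0.18  0.52 -0.2  -0.15 -1.31  1.33]
place -27 -0.8 0.0 [-0.26  0.51 -0.17 -0.24 -1.31  1.15]
pre 20 0.12 0.0 [ 0.81  0.05 -0.9   0.58 -0.4   0.37]
grasp 20 0.12 0.0 [ 0.62  0.19 -0.95  0.94 -0.21  0.16]
lift1 20 0.12 0.0 [ 0.79  0.07 -0.89  0.59 -0.39  0.38]
lift2 20 0.12 0.0 [ 0.88 -0.03 -0.86  0.48 -0.53  0.42]
up -25 0.12 0.0 [ 0.58  0.25 -0.01 -0.19 -1.7   1.12]
place -25 0.05 0.0 [-0.04  0.48 -0.33  0.04 -1.19  1.64]
place -25 -0.25 0.0 [-0.12  0.5  -0.26 -0.06 -1.24  1.47]
place -25 -0.5 0.0 [-0.18  0.5  -0.22 -0.14 -1.27  1.32]
place -25 -0.8 0.0 [-0.25  0.49 -0.2  -0.23 -1.27  1.13]
```

```bash
cat > dl.py <<'E'
from plan import *
def delta(g,phi,yaw,tip=.0188,s=None):
    s=s or get_state();Rt=rot2(phi,yaw);p=g+tip*Rt.apply([0,0,1])
    rv=(Rt*R.from_euler('xyz',s["ee_rot"]).inv()).as_rotvec()
    return ((p-s["eef_pos"])/.25).round(3).tolist(),(np.degrees(rv)/30).round(3).tolist(),p.round(4).tolist()
def step(g0,g1):return ((g1-g0)/.25).round(3).tolist()
E
python3 - <<'E'
from dl import *
print(delta(binpt(.04,.12),15,.125));print("to grasp",step(binpt(.04,.12),binpt(.04,.052)))
E
```

```text
([0.002, 0.003, -0.472], [0.049, -0.492, 0.151], [0.5083, 0.1828, 0.127])
to grasp [0.192, 0.009, -0.192]
```

>>> {"api": "apply_moves", "payload": {"steps": [{"translation": [0,0,-0.02],"rotation": [0.007,-0.07,0.02]},{"translation": [0,0,-0.08],"rotation": [0.014,-0.14,0.04]},{"translation": [0,0,-0.15],"rotation": [0.02,-0.21,0.06]},{"translation": [0,0,-0.22],"rotation": [0.027,-0.28,0.08]},{"translation": [0,0,-0.29],"rotation": [0.034,-0.35,0.1]},{"translation": [0,0,-0.36],"rotation": [0.042,-0.42,0.13]},{"translation": [0.002,0.003,-0.42],"rotation": [0.049,-0.492,0.151]},{"translation": [0.002,0.003,-0.472],"rotation": [0.049,-0.492,0.151]},{"translation": [0.002,0.003,-0.472],"rotation": [0.049,-0.492,0.151]},{"translation": [0.002,0.003,-0.472],"rotation": [0.049,-0.492,0.151]}], "jaw": -0.41}}

```text
t: 14.72
eef_pos: [0.5078, 0.1819, 0.1257]
ee_rot: [3.139, -0.26, 0.126]
force: [0.1, 0.9, 0.7]
width: 0.0596
gripper_force: 0.0
```

```bash
python3 - <<'E'
from dl import *
from h import *
from station import *
s=get_state();print(s["eef_pos"].round(4),s["ee_rot"].round(3),s["width"],s["q"].round(2),delta(binpt(.04,.052),15,.125))
w=grab_frame("wrist");m=camera_model("wrist");cv2.imwrite("pics/wrist4.png",w)
k=cv2.inRange(cv2.cvtColor(w,cv2.COLOR_BGR2HSV),(18,140,70),(32,255,255));k[:, :200]=0;k[:,450:]=0
n,l,st,c=cv2.connectedComponentsWithStats(k);i=1+st[1:,4].argmax();print(st[i],c[i])
ct=max(cv2.findContours((l==i).astype(np.uint8),0,2)[0],key=cv2.contourArea);print([p[0].tolist() for p in cv2.approxPolyDP(ct,2.5,True)])
ux=np.array([.9988,.049,0]);uy=np.array([-.049,.9988,0])
for a in((.01,.017,.064),(.01,-.017,.064),(.04,.017,.067),(.04,-.017,.067),(.07,.017,.064),(.07,-.017,.064),(.072,.017,0),(.072,-.017,0)):
    print(a,proj(m,binpt(a[0],a[2])+a[1]*uy).round(0))
g=s["eef_pos"];yt=R.from_euler('xyz',s["ee_rot"]).apply([0,1,0]);print("tips",proj(m,g+.031*yt),proj(m,g-.031*yt))
E
```

```text
[0.5078 0.1819 0.1257] [ 3.139 -0.26   0.126] 0.059616592307665854 [ 0.81  0.09 -0.76  0.32 -0.55  0.62] ([0.194, 0.013, -0.187], [0.006, -0.004, -0.0], [0.5563, 0.1852, 0.0789])
[ 298  112   55  102 5045] [325.560555   162.67215064]
[[304, 112], [298, 167], [306, 209], [309, 213], [350, 212], [348, 115]]
(0.01, 0.017, 0.064) [304. 219.]
(0.01, -0.017, 0.064) [348. 222.]
(0.04, 0.017, 0.067) [303. 195.]
(0.04, -0.017, 0.067) [353. 199.]
(0.07, 0.017, 0.064) [304. 157.]
(0.07, -0.017, 0.064) [360. 162.]
(0.072, 0.017, 0) [312. 102.]
(0.072, -0.017, 0) [357. 105.]
tips [375.58274822 251.04700994] [275.58644336 251.15077548]
```

```bash
python3 - <<'E'
from dl import *
g=binpt(.042,.052)+np.array([0,.0015,0]);print(delta(g,15,.165))
b=ik(g+.0188*rot2(15,.165).apply([0,0,1]),rot2(15,.165),get_state()["q"]);print(b.cost,b.x.round(2))
E
```

```text
([0.196, 0.017, -0.186], [0.003, -0.0, 0.076], [0.5577, 0.187, 0.0803])
9.40348372937565e-27 [ 0.73  0.23 -0.72  0.35 -0.42  0.7 ]
```

>>> {"api": "apply_moves", "payload": {"steps": [{"translation": [0.02,0.017,-0.02],"rotation": [0,0,0.04]},{"translation": [0.045,0.017,-0.04],"rotation": [0,0,0.076]},{"translation": [0.07,0.017,-0.065],"rotation": [0,0,0.076]},{"translation": [0.095,0.017,-0.09],"rotation": [0,0,0.076]},{"translation": [0.12,0.017,-0.115],"rotation": [0,0,0.076]},{"translation": [0.145,0.017,-0.138],"rotation": [0,0,0.076]},{"translation": [0.17,0.017,-0.161],"rotation": [0,0,0.076]},{"translation": [0.196,0.017,-0.186],"rotation": [0,0,0.076]},{"translation": [0.196,0.017,-0.186],"rotation": [0,0,0.076]},{"translation": [0.196,0.017,-0.186],"rotation": [0,0,0.076]}]}}

```text
t: 15.6
eef_pos: [0.5579, 0.1869, 0.08]
ee_rot: [3.14, -0.262, 0.164]
force: [-4.3, 1.0, 2.5]
width: 0.0616
gripper_force: 0.0
```

>>> {"api": "apply_moves", "payload": {"steps": [{"translation": [0,0,0],"rotation": [0,0,0]},{"translation": [0,0,0],"rotation": [0,0,0]},{"translation": [0,0,0],"rotation": [0,0,0]},{"translation": [0,0,0],"rotation": [0,0,0]},{"translation": [0,0,0],"rotation": [0,0,0]},{"translation": [0,0,0],"rotation": [0,0,0]},{"translation": [0,0,0],"rotation": [0,0,0]},{"translation": [0,0,0],"rotation": [0,0,0]},{"translation": [0,0,0],"rotation": [0,0,0]},{"translation": [0,0,0],"rotation": [0,0,0]}], "jaw": 1, "newtons": 35}}

```text
t: 16.43
eef_pos: [0.5577, 0.1871, 0.0805]
ee_rot: [3.141, -0.263, 0.165]
force: [-2.3, 0.4, -2.0]
width: 0.0387
gripper_force: 34.5
```

>>> {"api": "apply_moves", "payload": {"steps": [{"translation": [-0.015,-0.001,0.025],"rotation": [0,0,0]},{"translation": [-0.04,-0.002,0.055],"rotation": [0,0,0]},{"translation": [-0.075,-0.004,0.095],"rotation": [0,0,0]},{"translation": [-0.11,-0.005,0.135],"rotation": [0,0,0]},{"translation": [-0.15,-0.007,0.175],"rotation": [0,0,0]},{"translation": [-0.19,-0.009,0.22],"rotation": [0,0,0]},{"translation": [-0.23,-0.011,0.265],"rotation": [0,0,0]},{"translation": [-0.27,-0.013,0.31],"rotation": [0,0,0]},{"translation": [-0.303,-0.015,0.345],"rotation": [0,0,0]},{"translation": [-0.303,-0.015,0.36],"rotation": [0,0,0]}]}}

```text
t: 17.27
eef_pos: [0.4813, 0.1839, 0.173]
ee_rot: [-3.14, -0.265, 0.166]
force: [-0.2, -0.1, -2.9]
width: 0.0391
gripper_force: 34.4
```

```bash
python3 - <<'E'
from dl import *
from h import *
from station import *
s=get_state();print(s["t"],s["eef_pos"].round(4),s["ee_rot"].round(3),s["width"],s["gripper_force"],s["force"].round(1),s["q"].round(2))
g=np.array([.44,.16,.33])
print(delta(g,-30,.165))
E
```

```text
17.2667 [0.4813 0.1839 0.173 ] [-3.14  -0.265  0.166] 0.03906629198076961 34.442715608747676 [-0.2 -0.1 -2.9] [ 0.87 -0.02 -0.73  0.27 -0.67  0.67]
([-0.202, -0.102, 0.563], [-0.252, 1.486, -0.001], [0.4307, 0.1585, 0.3137])
```

>>> {"api": "apply_moves", "payload": {"steps": [{"translation": [0,0,0.1],"rotation": [0,0,0]},{"translation": [-0.02,-0.01,0.2],"rotation": [-0.014,0.08,0]},{"translation": [-0.05,-0.02,0.3],"rotation": [-0.028,0.17,0]},{"translation": [-0.08,-0.03,0.38],"rotation": [-0.042,0.25,0]},{"translation": [-0.11,-0.05,0.45],"rotation": [-0.056,0.33,0]},{"translation": [-0.14,-0.06,0.5],"rotation": [-0.07,0.41,0]},{"translation": [-0.17,-0.08,0.54],"rotation": [-0.085,0.5,0]},{"translation": [-0.2,-0.1,0.563],"rotation": [-0.1,0.59,0]},{"translation": [-0.2,-0.1,0.563],"rotation": [-0.115,0.68,0]},{"translation": [-0.2,-0.1,0.563],"rotation": [-0.126,0.743,0]}]}}

```text
t: 18.1
eef_pos: [0.4324, 0.159, 0.3125]
ee_rot: [-3.141, 0.132, 0.166]
force: [-0.3, 0.1, -2.4]
width: 0.0387
gripper_force: 34.4
```

```bash
python3 - <<'E'
from dl import *
s=get_state();print(s["eef_pos"].round(4),s["ee_rot"].round(3),s["gripper_force"],s["width"])
print(delta(np.array([.447,-.05,.25]),-30,0.02));print(delta(np.array([.447,-.226,.16]),-30,0.02))
E
```

```text
[0.4324 0.159  0.3125] [-3.141  0.132  0.166] 34.44565347279422 0.03866691061427256
([0.021, -0.837, -0.315], [-0.071, 0.745, -0.275], [0.4376, -0.0502, 0.2337])
([0.021, -1.541, -0.675], [-0.071, 0.745, -0.275], [0.4376, -0.2262, 0.1437])
```

>>> {"api": "apply_moves", "payload": {"steps": [{"translation": [0,-0.08,-0.02],"rotation": [-0.007,0.07,-0.03]},{"translation": [0,-0.16,-0.05],"rotation": [-0.014,0.15,-0.06]},{"translation": [0.01,-0.25,-0.08],"rotation": [-0.021,0.23,-0.09]},{"translation": [0.01,-0.34,-0.12],"rotation": [-0.028,0.31,-0.12]},{"translation": [0.01,-0.43,-0.16],"rotation": [-0.036,0.39,-0.15]},{"translation": [0.02,-0.52,-0.2],"rotation": [-0.044,0.47,-0.18]},{"translation": [0.02,-0.61,-0.24],"rotation": [-0.052,0.55,-0.21]},{"translation": [0.02,-0.7,-0.28],"rotation": [-0.06,0.63,-0.24]},{"translation": [0.02,-0.78,-0.315],"rotation": [-0.071,0.745,-0.275]},{"translation": [0.02,-0.837,-0.315],"rotation": [-0.071,0.745,-0.275]}]}}

```text
t: 18.93
eef_pos: [0.437, -0.052, 0.2297]
ee_rot: [3.139, 0.531, 0.017]
force: [1.2, 0.3, -3.5]
width: 0.0388
gripper_force: 34.5
```

```bash
python3 - <<'E'
from dl import *
s=get_state();print(s["eef_pos"].round(4),s["ee_rot"].round(3))
print(delta(np.array([.447,-.226,.12]),-30,0.02))
E
```

```text
[ 0.437  -0.052   0.2297] [3.139 0.531 0.017]
([0.003, -0.697, -0.504], [0.005, -0.014, 0.004], [0.4376, -0.2262, 0.1037])
```

>>> {"api": "apply_moves", "payload": {"steps": [{"translation": [0,-0.1,0],"rotation": [0,0,0]},{"translation": [0,-0.2,0],"rotation": [0,0,0]},{"translation": [0,-0.3,-0.02],"rotation": [0,0,0]},{"translation": [0,-0.4,-0.05],"rotation": [0.005,-0.014,0]},{"translation": [0,-0.5,-0.1],"rotation": [0.005,-0.014,0]},{"translation": [0,-0.6,-0.18],"rotation": [0.005,-0.014,0]},{"translation": [0,-0.66,-0.26],"rotation": [0.005,-0.014,0]},{"translation": [0.003,-0.697,-0.34],"rotation": [0.005,-0.014,0]},{"translation": [0.003,-0.697,-0.42],"rotation": [0.005,-0.014,0]},{"translation": [0.003,-0.697,-0.47],"rotation": [0.005,-0.014,0]}]}}

```text
t: 19.77
eef_pos: [0.4378, -0.2252, 0.1138]
ee_rot: [-3.141, 0.515, 0.02]
force: [-0.2, 0.9, -1.9]
width: 0.0385
gripper_force: 34.5
```

```bash
python3 - <<'E'
from dl import *
from h import *
from station import *
s=get_state();print(s["eef_pos"].round(4),s["ee_rot"].round(3),s["force"].round(1))
print(delta(np.array([.447,-.226,.022+.052]),-30,0.02))
T=R.from_euler('xyz',s["ee_rot"]);g=s["eef_pos"]-.0188*T.apply([0,0,1]);print("g",g.round(4))
# expected silhouettes (tape upright): yellow blob in views
for n in("scene","top","wrist"):
    im=grab_frame(n);m=camera_model(n);cv2.imwrite(f"pics/{n}_pl.png",im)
    c=proj(m,g-[0,0,.02]);h=cv2.cvtColor(im,cv2.COLOR_BGR2HSV);k=cv2.inRange(h,(19,150,80),(32,255,255))
    r=60 if n!="wrist" else 200;M=np.zeros_like(k);cv2.circle(M,tuple(int(v) for v in c),r,255,-1);k&=M
    q,l,st,cc=cv2.connectedComponentsWithStats(k);o=[st[i].tolist() for i in range(1,q) if st[i,4]>15]
    print(n,c.round(),o)
    ct=cv2.findContours(k,0,2)[0]
    if ct:print([p[0].tolist() for p in cv2.approxPolyDP(max(ct,key=cv2.contourArea),2,True)])
    for a in((.036,.067),(-.036,.067),(-.036,0),(.036,0)):print("  exp",a,[proj(m,g+[-a[0]+.0,y,a[1]-.052]).round(0).tolist() for y in(.017,-.017)])
E
```

```text
[ 0.4378 -0.2252  0.1138] [-3.141  0.515  0.02 ] [-0.2  0.9 -1.9]
([-0.001, -0.004, -0.224], [-0.002, 0.017, 0.001], [0.4376, -0.2262, 0.0577])
g [ 0.447  -0.225   0.1302]
scene [391. 164.] [[380, 150, 22, 27, 190]]
[[389, 150], [390, 159], [398, 165], [398, 173], [394, 174], [382, 168], [381, 161], [380, 168], [398, 176], [401, 172], [396, 152]]
  exp (0.036, 0.067) [[399.0, 163.0], [406.0, 157.0]]
  exp (-0.036, 0.067) [[380.0, 153.0], [386.0, 148.0]]
  exp (-0.036, 0) [[378.0, 169.0], [384.0, 164.0]]
  exp (0.036, 0) [[396.0, 179.0], [402.0, 174.0]]
top [404. 236.] [[403, 227, 9, 3, 19], [399, 233, 15, 18, 227]]
[[403, 233], [399, 249], [412, 249], [413, 234]]
  exp (0.036, 0.067) [[401.0, 248.0], [413.0, 248.0]]
  exp (-0.036, 0.067) [[400.0, 222.0], [413.0, 222.0]]
  exp (-0.036, 0) [[395.0, 225.0], [407.0, 225.0]]
  exp (0.036, 0) [[395.0, 249.0], [407.0, 249.0]]
wrist [326. 235.] [[289, 166, 72, 108, 7011], [151, 233, 15, 15, 113], [245, 262, 13, 48, 176], [392, 262, 12, 48, 193], [298, 298, 60, 9, 481], [387, 321, 117, 16, 849], [210, 326, 162, 11, 730], [371, 327, 13, 10, 57]]
[[303, 167], [299, 177], [290, 240], [289, 270], [293, 273], [359, 272], [357, 168]]
  exp (0.036, 0.067) [[297.0, 316.0], [352.0, 316.0]]
  exp (-0.036, 0.067) [[288.0, 251.0], [367.0, 252.0]]
  exp (-0.036, 0) [[298.0, 154.0], [356.0, 155.0]]
  exp (0.036, 0) [[303.0, 228.0], [346.0, 229.0]]
```

>>> {"api": "apply_moves", "payload": {"steps": [{"translation": [0,0,-0.025],"rotation": [0,0.01,0]},{"translation": [0,0,-0.05],"rotation": [0,0.017,0]},{"translation": [0,0,-0.075],"rotation": [0,0.017,0]},{"translation": [0,0,-0.1],"rotation": [0,0.017,0]},{"translation": [0,0,-0.125],"rotation": [0,0.017,0]},{"translation": [0,0,-0.15],"rotation": [0,0.017,0]},{"translation": [0,0,-0.17],"rotation": [0,0.017,0]},{"translation": [0,0,-0.185],"rotation": [0,0.017,0]},{"translation": [0,0,-0.196],"rotation": [0,0.017,0]},{"translation": [0,0,-0.2],"rotation": [0,0.017,0]}]}}

```text
t: 20.75
eef_pos: [0.4377, -0.2249, 0.0647]
ee_rot: [-3.141, 0.525, 0.02]
force: [-0.9, -0.0, -2.4]
width: 0.0388
gripper_force: 34.5
```

>>> {"api": "apply_moves", "payload": {"steps": [{"translation": [0,0,-0.003],"rotation": [0,0,0]},{"translation": [0,0,-0.006],"rotation": [0,0,0]},{"translation": [0,0,-0.009],"rotation": [0,0,0]},{"translation": [0,0,-0.012],"rotation": [0,0,0]},{"translation": [0,0,-0.015],"rotation": [0,0,0]},{"translation": [0,0,-0.018],"rotation": [0,0,0]},{"translation": [0,0,-0.02],"rotation": [0,0,0]},{"translation": [0,0,-0.02],"rotation": [0,0,0]},{"translation": [0,0,-0.02],"rotation": [0,0,0]},{"translation": [0,0,-0.02],"rotation": [0,0,0]}]}}

```text
t: 21.58
eef_pos: [0.4379, -0.2249, 0.0602]
ee_rot: [-3.141, 0.525, 0.021]
force: [0.1, -0.5, -1.7]
width: 0.0389
gripper_force: 34.5
```

>>> {"api": "apply_moves", "payload": {"steps": [{"translation": [0,0,-0.002],"rotation": [0,0,0]},{"translation": [0,0,-0.004],"rotation": [0,0,0]},{"translation": [0,0,-0.006],"rotation": [0,0,0]},{"translation": [0,0,-0.008],"rotation": [0,0,0]},{"translation": [0,0,-0.01],"rotation": [0,0,0]},{"translation": [0,0,-0.012],"rotation": [0,0,0]},{"translation": [0,0,-0.012],"rotation": [0,0,0]},{"translation": [0,0,-0.012],"rotation": [0,0,0]},{"translation": [0,0,-0.012],"rotation": [0,0,0]},{"translation": [0,0,-0.012],"rotation": [0,0,0]}]}}

```text
t: 22.42
eef_pos: [0.4378, -0.225, 0.0583]
ee_rot: [3.142, 0.525, 0.021]
force: [-1.1, 1.5, 6.9]
width: 0.0388
gripper_force: 34.5
```

>>> {"api": "apply_moves", "payload": {"steps": [{"translation": [0,0,0],"rotation": [0,0,0]},{"translation": [0,0,0],"rotation": [0,0,0]},{"translation": [0,0,0],"rotation": [0,0,0]},{"translation": [0,0,0],"rotation": [0,0,0]},{"translation": [0,0,0],"rotation": [0,0,0]},{"translation": [0,0,0],"rotation": [0,0,0]},{"translation": [0,0,0],"rotation": [0,0,0]},{"translation": [0,0,0],"rotation": [0,0,0]},{"translation": [0,0,0],"rotation": [0,0,0]},{"translation": [0,0,0],"rotation": [0,0,0]}], "newtons": 4}}

```text
t: 23.25
eef_pos: [0.4379, -0.2256, 0.0577]
ee_rot: [3.141, 0.525, 0.02]
force: [-0.6, -3.9, 5.5]
width: 0.0394
gripper_force: 4.1
```

>>> {"api": "apply_moves", "payload": {"steps": [{"translation": [0,0,0],"rotation": [0,0,0]},{"translation": [0,0,0],"rotation": [0,0,0]},{"translation": [0,0,0],"rotation": [0,0,0]},{"translation": [0,0,0],"rotation": [0,0,0]},{"translation": [0,0,0],"rotation": [0,0,0]},{"translation": [0,0,0],"rotation": [0,0,0]},{"translation": [0,0,0],"rotation": [0,0,0]},{"translation": [0,0,0],"rotation": [0,0,0]},{"translation": [0,0,0],"rotation": [0,0,0]},{"translation": [0,0,0],"rotation": [0,0,0]}], "jaw": -0.41}}

```text
t: 24.08
eef_pos: [0.4379, -0.2249, 0.0572]
ee_rot: [-3.141, 0.525, 0.02]
force: [0.6, -0.0, -0.2]
width: 0.0619
gripper_force: 0.0
```

>>> {"api": "apply_moves", "payload": {"steps": [{"translation": [0.03,0,0.052],"rotation": [0,0,0]},{"translation": [0.07,0,0.121],"rotation": [0,0,0]},{"translation": [0.12,0,0.208],"rotation": [0,0,0]},{"translation": [0.17,0,0.294],"rotation": [0,0,0]},{"translation": [0.22,0,0.381],"rotation": [0,0,0]},{"translation": [0.25,0,0.46],"rotation": [0,0,0]},{"translation": [0.25,0,0.54],"rotation": [0,-0.15,0]},{"translation": [0.25,0,0.62],"rotation": [0,-0.35,0]},{"translation": [0.25,0,0.7],"rotation": [0,-0.55,0]},{"translation": [0.25,0,0.76],"rotation": [0,-0.7,0]}]}}

```text
t: 24.92
eef_pos: [0.501, -0.2252, 0.2497]
ee_rot: [3.134, 0.15, 0.018]
force: [0.0, -0.3, 0.7]
width: 0.0619
gripper_force: 0.0
```

```bash
python3 - <<'E'
from dl import *
from h import *
from station import *
s=get_state();print(s["eef_pos"].round(4),s["ee_rot"].round(3),s["force"].round(1))
g=np.array([.447,-.225,.074])
for n in("scene","wrist"):
    im=grab_frame(n);m=camera_model(n);cv2.imwrite(f"pics/{n}_pl2.png",im)
    c=proj(m,g-[0,0,.02]);k=cv2.inRange(cv2.cvtColor(im,cv2.COLOR_BGR2HSV),(19,150,80),(32,255,255))
    M=np.zeros_like(k);cv2.circle(M,tuple(int(v) for v in c),60 if n=="scene" else 100,255,-1);k&=M
    ct=cv2.findContours(k,0,2)[0];print(n,c.round())
    if ct:print([p[0].tolist() for p in cv2.approxPolyDP(max(ct,key=cv2.contourArea),2,True)])
    for a in((.041,.067),(-.030,.067),(-.030,0),(.041,0)):print("  exp",a,[proj(m,g+[-a[0],y,a[1]-.052]).round(0).tolist() for y in(.017,-.017)])
E
```

```text
[ 0.501  -0.2252  0.2497] [3.134 0.15  0.018] [ 0.  -0.3  0.7]
scene [389. 177.]
[[387, 164], [381, 170], [378, 181], [396, 189], [401, 183], [402, 171], [394, 165]]
  exp (0.041, 0.067) [[398.0, 177.0], [404.0, 172.0]]
  exp (-0.03, 0.067) [[379.0, 167.0], [385.0, 162.0]]
  exp (-0.03, 0) [[377.0, 183.0], [383.0, 178.0]]
  exp (0.041, 0) [[395.0, 193.0], [401.0, 187.0]]
wrist [322. 194.]
[[335, 166], [312, 168], [311, 199], [315, 226], [339, 224], [339, 185]]
  exp (0.041, 0.067) [[308.0, 235.0], [335.0, 235.0]]
  exp (-0.03, 0.067) [[308.0, 183.0], [337.0, 184.0]]
  exp (-0.03, 0) [[310.0, 165.0], [334.0, 165.0]]
  exp (0.041, 0) [[310.0, 210.0], [333.0, 210.0]]
```

The tape measure's outline in the scene view matches an upright one to within a few pixels, at (378–402, 164–189). Next I close the bin.

```bash
python3 - <<'E'
from dl import *
print(delta(np.array([.466,.181,.20]),0,.049,tip=0))
E
```

```text
([-0.138, 1.626, -0.21], [0.026, -0.279, 0.059], [0.466, 0.181, 0.2])
```

>>> {"api": "apply_moves", "payload": {"steps": [{"translation": [0,0.05,0.02],"rotation": [0.01,-0.05,0]},{"translation": [0,0.15,0.02],"rotation": [0.01,-0.1,0]},{"translation": [-0.02,0.25,0.02],"rotation": [0.01,-0.15,0.01]},{"translation": [-0.04,0.37,0.02],"rotation": [0.01,-0.2,0.02]},{"translation": [-0.06,0.49,0.02],"rotation": [0.015,-0.25,0.03]},{"translation": [-0.08,0.61,0.02],"rotation": [0.015,-0.28,0.04]},{"translation": [-0.1,0.73,0.02],"rotation": [0.015,-0.286,0.05]},{"translation": [-0.12,0.85,0.02],"rotation": [0.015,-0.286,0.06]},{"translation": [-0.14,0.95,0.02],"rotation": [0.015,-0.286,0.06]},{"translation": [-0.14,1,0.02],"rotation": [0.015,-0.286,0.06]}], "jaw": 1, "newtons": 20}}

```text
t: 25.85
eef_pos: [0.4644, 0.0272, 0.2521]
ee_rot: [3.137, 0.009, 0.051]
force: [0.4, -0.3, -0.1]
width: 0.0025
gripper_force: 0.0
```

```bash
python3 - <<'E'
from dl import *
print(delta(np.array([.466,.181,.20]),0,.049,tip=0))
E
```

```text
([0.006, 0.615, -0.208], [0.009, -0.017, -0.004], [0.466, 0.181, 0.2])
```

>>> {"api": "apply_moves", "payload": {"steps": [{"translation": [0.006,0.1,0],"rotation": [0.009,-0.017,0]},{"translation": [0.006,0.2,0],"rotation": [0.009,-0.017,0]},{"translation": [0.006,0.3,0],"rotation": [0.009,-0.017,0]},{"translation": [0.006,0.4,-0.04],"rotation": [0.009,-0.017,0]},{"translation": [0.006,0.5,-0.1],"rotation": [0.009,-0.017,0]},{"translation": [0.006,0.58,-0.17],"rotation": [0.009,-0.017,0]},{"translation": [0.006,0.615,-0.24],"rotation": [0.009,-0.017,0]},{"translation": [0.006,0.615,-0.32],"rotation": [0.009,-0.017,0]},{"translation": [0.006,0.615,-0.39],"rotation": [0.009,-0.017,0]},{"translation": [0.006,0.615,-0.42],"rotation": [0.009,-0.017,0]}]}}

```text
t: 26.68
eef_pos: [0.4654, 0.1782, 0.1444]
ee_rot: [3.139, 0.003, 0.05]
force: [0.2, -0.6, -0.4]
width: 0.0005
gripper_force: 0.0
```

>>> {"api": "apply_moves", "payload": {"steps": [{"translation": [0,0,-0.04],"rotation": [0,0,0]},{"translation": [0,0,-0.08],"rotation": [0,0,0]},{"translation": [0,0,-0.12],"rotation": [0,0,0]},{"translation": [0,0,-0.16],"rotation": [0,0,0]},{"translation": [0,0,-0.19],"rotation": [0,0,0]},{"translation": [0,0,-0.21],"rotation": [0,0,0]},{"translation": [0,0,-0.22],"rotation": [0,0,0]},{"translation": [0,0,-0.22],"rotation": [0,0,0]},{"translation": [0,0,-0.22],"rotation": [0,0,0]},{"translation": [0,0,-0.22],"rotation": [0,0,0]}]}}

```text
t: 27.52
eef_pos: [0.4672, 0.1791, 0.0927]
ee_rot: [-3.141, -0.002, 0.05]
force: [-0.0, -0.2, 0.8]
width: 0.0006
gripper_force: 0.0
```

>>> {"api": "apply_moves", "payload": {"steps": [{"translation": [0.025,0.001,0],"rotation": [0,0,0]},{"translation": [0.05,0.002,0.003],"rotation": [0,0,0]},{"translation": [0.075,0.004,0.01],"rotation": [0,0,0]},{"translation": [0.1,0.005,0.02],"rotation": [0,0,0]},{"translation": [0.125,0.006,0.035],"rotation": [0,0,0]},{"translation": [0.15,0.007,0.05],"rotation": [0,0,0]},{"translation": [0.175,0.009,0.065],"rotation": [0,0,0]},{"translation": [0.2,0.01,0.08],"rotation": [0,0,0]},{"translation": [0.22,0.011,0.09],"rotation": [0,0,0]},{"translation": [0.24,0.012,0.095],"rotation": [0,0,0]}]}}

```text
t: 28.35
eef_pos: [0.5279, 0.182, 0.1163]
ee_rot: [-3.141, -0.002, 0.05]
force: [-0.4, 0.4, -0.3]
width: 0.0005
gripper_force: 0.1
```

>>> {"api": "apply_moves", "payload": {"steps": [{"translation": [0.015,0,0.002],"rotation": [0,0,0]},{"translation": [0.03,0,0.004],"rotation": [0,0,0]},{"translation": [0.045,0,0.006],"rotation": [0,0,0]},{"translation": [0.06,0,0.006],"rotation": [0,0,0]},{"translation": [0.07,0,0.006],"rotation": [0,0,0]},{"translation": [0.08,0,0.006],"rotation": [0,0,0]},{"translation": [0.085,0,0.006],"rotation": [0,0,0]},{"translation": [0.09,0,0.006],"rotation": [0,0,0]},{"translation": [0.09,0,0.006],"rotation": [0,0,0]},{"translation": [0.09,0,0.006],"rotation": [0,0,0]}]}}

```text
t: 29.18
eef_pos: [0.5427, 0.1813, 0.1168]
ee_rot: [3.14, 0.01, 0.049]
force: [-32.3, 7.7, 20.6]
width: 0.0004
gripper_force: 15.8
```

>>> {"api": "apply_moves", "payload": {"steps": [{"translation": [-0.012,0,0],"rotation": [0,0,0]},{"translation": [-0.02,0,0],"rotation": [0,0,0]},{"translation": [-0.02,0,0],"rotation": [0,0,0]},{"translation": [-0.02,0,0.05],"rotation": [0,0,0]},{"translation": [-0.02,0,0.13],"rotation": [0,0,0]},{"translation": [-0.02,0,0.22],"rotation": [0,0,0]},{"translation": [-0.04,0,0.34],"rotation": [0,0,0]},{"translation": [-0.1,0,0.46],"rotation": [0,0,0]},{"translation": [-0.15,0,0.58],"rotation": [0,0,0]},{"translation": [-0.15,0,0.7],"rotation": [0,0,0]}]}}

```text
t: 30.02
eef_pos: [0.5106, 0.1814, 0.2941]
ee_rot: [-3.141, -0.001, 0.05]
force: [0.2, 0.5, -1.1]
width: -0.0
gripper_force: 0.0
```

```bash
python3 - <<'E'
from dl import *
from h import *
from station import *
s=get_state();print(s["t"],s["eef_pos"].round(4),s["force"].round(1))
w=grab_frame("wrist");m=camera_model("wrist");cv2.imwrite("pics/wrist9.png",w)
g=cv2.cvtColor(w,cv2.COLOR_BGR2GRAY).astype(int)
uy=np.array([-.049,.9988,0])
for y in(.03,-.03,.168-.03-.336,-.168-.03):
    for th in(0,4,10):
        e=binpt(-.002,.098,th)+y*uy;b=binpt(-.039,.080,th)+y*uy;print(y,th,"edge",proj(m,e).round(1),"bar",proj(m,b).round(1))
for y in(.03,-.03,-.198):
    u,v=proj(m,binpt(-.002,.098,0)+y*uy);u=int(u);v=int(v)
    if 0<=u<640:print(u,v-15,g[v-15:v+60,u].tolist())
E
```

```text
30.0167 [0.5106 0.1814 0.2941] [ 0.2  0.5 -1.1]
0.03 0 edge [298.4 146.9] bar [300.4 175.3]
0.03 4 edge [298.5 152.8] bar [300.7 179.1]
0.03 10 edge [298.9 161.4] bar [301.2 184.2]
-0.03 0 edge [350.6 147. ] bar [348.5 175.4]
-0.03 4 edge [350.4 152.9] bar [348.2 179.2]
-0.03 10 edge [350.  161.4] bar [347.7 184.3]
-0.198 0 edge [496.9 147.1] bar [483.3 175.5]
-0.198 4 edge [495.7 153.1] bar [481.3 179.3]
-0.198 10 edge [493.5 161.6] bar [478.3 184.4]
-0.198 0 edge [496.9 147.1] bar [483.3 175.5]
-0.198 4 edge [495.7 153.1] bar [481.3 179.3]
-0.198 10 edge [493.5 161.6] bar [478.3 184.4]
298 131 [205, 208, 191, 156, 123, 108, 106, 108, 114, 149, 202, 220, 219, 206, 195, 167, 123, 93, 86, 81, 87, 102, 133, 146, 145, 142, 137, 135, 137, 140, 149, 144, 144, 143, 142, 142, 137, 143, 154, 173, 194, 202, 188, 166, 151, 134, 130, 134, 135, 136, 135, 134, 135, 128, 123, 129, 144, 152, 158, 162, 161, 157, 162, 161, 163, 162, 159, 156, 155, 151, 152, 149, 152, 149, 146]
350 131 [207, 205, 188, 148, 113, 108, 104, 108, 122, 163, 207, 220, 217, 205, 192, 163, 119, 82, 76, 78, 97, 123, 140, 140, 142, 141, 139, 141, 138, 136, 135, 136, 139, 139, 139, 130, 120, 139, 166, 193, 213, 217, 211, 191, 163, 141, 137, 132, 137, 130, 112, 87, 80, 80, 80, 76, 78, 70, 71, 67, 69, 70, 73, 71, 72, 71, 75, 76, 77, 80, 78, 75, 73, 75, 78]
496 132 [99, 100, 109, 114, 113, 111, 115, 143, 192, 218, 216, 211, 202, 187, 153, 140, 143, 146, 147, 146, 152, 153, 155, 160, 164, 168, 172, 174, 179, 183, 186, 189, 191, 195, 194, 193, 193, 189, 195, 201, 202, 195, 184, 162, 141, 133, 138, 135, 139, 140, 140, 140, 140, 140, 122, 104, 98, 110, 125, 129, 131, 135, 133, 135, 138, 137, 138, 140, 138, 142, 138, 142, 143, 144, 147]
```

The left bin's edge row (143) and bar row (172) match the right, home bin's (142 and 172). Four degrees of tilt would shift them by 6 and 4 px, so it's home.

```bash
python3 - <<'E'
from station import *
from h import *
im=grab_frame("scene");k=cv2.inRange(cv2.cvtColor(im,cv2.COLOR_BGR2HSV),(19,150,80),(32,255,255))[150:200,365:415]
ys,xs=np.where(k);print("tape",xs.min()+365,xs.max()+365,ys.min()+150,ys.max()+150)
print(job_done())
E
```

```text
tape 378 403 164 189
the job is handed in; nothing more can be done
None
```

I handed the job in at about 30 s of robot time. By the last camera checks the tape measure stands upright on the rail and the left bin is back home within about 1 degree. The hand-in call gave no verdict, and I didn't re-measure the screw box, rail, pencil or oil can at the end.

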